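# Clip the dry canister shut

### The job

Take the canister's lid, which stands on edge in the wooden rack, and lay it down flat on the cork mat with its handle block up; let go, then take it by the handle block and set it fully home on the canister with its groove in line with the bail's crossbar. Then swing the wire bail up and over the handle block until it snaps over the ridge into the groove, so that it holds the lid pressed down by itself. Do not drop the lid, and leave the other things on the desk where they are.

Things in the scene. Friction and masses are not known exactly. Their poses are not given: they have to be found in the camera images.
- canister_mouth (a point): Round grey canister fixed to the desk on a steel foot (radius 68 mm, 6 mm thick). Body radius 52 mm, mouth radius 38.5 mm, wall top 100 mm above the desk. This point: centre of the mouth at the top face of the black gasket ring (radii 40 to 51 mm), 104 mm above the desk. z up, y parallel to the bail's hinge axis, x to the side where the bail lies open.
- bail_hinge (a point): Point on the hinge axis of the bail, on the canister's centre line, 60 mm above the desk. The axis runs along its y, level; same axes as canister_mouth. The bail is a U of 7 mm steel wire: legs 64 mm either side of the centre, crossbar centre line 83 mm from the hinge axis.
- bail (a joint): Angle of the bail (rad): 0 = upright across the canister's centre (closed), growing as it leans over to canister_mouth's +x side, 1.45 = fully open; a stop lets it go 0.06 past upright. Starts at 1.1 to 1.4 and stays where it is left (hinge friction about 0.08 N m). Snapping it over the lid's ridge, about 0.1 before upright, takes roughly 8 to 15 N sideways at the tab.
- bail_tab (a point): Centre of the bail's steel thumb tab, which stands on the middle of the crossbar and points away from the hinge; 107 mm from the hinge axis. 26 mm wide along y (parallel to the hinge), 10 mm thick along x, 36 mm long along z (away from the hinge). It turns with the bail; y stays level, so it can be pinched across its 26 mm from above at any angle.
- gasket (a joint): How far the sprung gasket is pressed down (m): 0 when free and less than 0.001 under the lid's weight alone; about 0.0015 with the crossbar in the lid's groove, about 0.005 as it passes the ridge.
- lid_mid (a point): Grey lid, 52 mm high, about 0.2 kg; point on its axis half-way up. z points out of its top. From below: plug radius 36 mm, 12 mm high, chamfered; disc radius 58 mm, 10 mm thick, from 14 to 4 mm below this point; handle block 50 mm (x) by 56 mm (y), upright sides to 16 mm above this point. Home on the canister this point is 14 mm above canister_mouth, about 12.5 mm when clamped; plug clearance 2.5 mm.
- lid: The lid, origin on its axis at the disc's underside (14 mm below lid_mid), same axes. It starts standing on edge in the rack, z about level (leaning up to 0.2 rad), x upright. On top of the handle block two 30-degree ramps rise from the x sides to two ridges along y, 15 mm apart, 26 mm above lid_mid; the groove between, 9 mm wide, 3 mm deep, takes the bail's crossbar, so y must lie along it, either way round.
- rack: Plywood rack fixed to the desk, 80 x 120 mm; this is the centre of its underside. A 13 mm slot along its y holds the lower edge of the lid: slot floor 10 mm above the desk, slot walls 18 mm higher and 12 mm thick. The handle side of the standing lid faces the rack's +x.
- mat_top (a point): Centre of the top face of the fixed cork mat, 200 x 200 mm, 4 mm thick. The lid lying flat on it has lid_mid 26 mm above this point.
- screwdriver: Screwdriver lying on the desk near the robot; not to be disturbed; origin at its underside.
- brush: Small brush lying on the desk near the robot; not to be disturbed; origin at its underside.
- screw_jar: Small clear screw-top jar, radius 28 mm, 75 mm high, beyond the mat; not to be disturbed; origin at its underside.
- ball_head: Black camera ball head with clamp, about 64 mm wide and 91 mm high, beyond the mat; not to be disturbed; origin at its underside.
- mini_spool: Small spool, radius 45 mm, 45 mm high, beyond the mat; not to be disturbed; origin at its underside.
- phone: Phone lying flat, 150 x 72 x 9 mm; not to be disturbed; origin at its underside.
- microphone: Black hand microphone, about 85 x 50 x 60 mm; not to be disturbed; origin at its underside.
Mind the look-alikes: they are no part of the job. Leave any orange, pink or yellow look-alike of the lid alone.

How it is judged:
By the outcome, as a careful person would: the job done as asked, in the order asked, and still so for the second after the job is handed in, with the robot touching nothing.
It also fails if it takes over 72 s, if anything falls off the work surface, if the arm or the gripper's body presses on something with over 40 N, if the wrist force passes 120 N, or if a joint passes its speed limit or range.

### The arm

A 6-joint arm with a two-finger parallel gripper is mounted at the origin on the work surface. World frame = base frame: x ahead of the robot, y to its left, z up, the work surface at z = 0. Lengths are in m, angles in rad, forces in N, time in s.
With the tool pointing down it reaches from about 0.375 to 0.975 m from the base axis. Payload 3.8 kg.
Tool frame: the origin (TCP) lies at the very end of the fingers, on their centre line; the grasp point (between the pads) lies 19 mm behind it; z points along the fingers, y is the direction in which the jaws open and shut (so a half turn about z gives the same grasp; the last joint's range is limited). The gripper opens to 85 mm and grips with 20 to 120 N. Pads are 22 mm wide; open, the fingers measure 114 mm over their backs; the gripper's body (76 mm by 85 mm) begins 54 mm behind the grasp point. The pads swing forward as they close: fully open they stand 13 mm farther back than shut.
Start: joints at [1.101, 0.264, 1.604, -0, 1.274, -0.037], TCP at [0.283, 0.613, 0.231] pointing down, gripper open.
Joint ranges: [-2.63, 2.63], [-0.94, 2.18], [0.31, 2.57], [-1.31, 4.45], [0, 2.66], [-2.55, 2.55]. Speed limits (rad/s): [2.57, 2.57, 3.14, 3.14, 3.14, 3.14].

### API

Orientations are given as a rotation vector (axis times angle).
In Python, from workcell import read_state, read_camera, camera_info, finish_job gives the robot as it stands. The module is installed in compiled form; this text tells all that it offers.
- The arm moves only by the tool play_rows, never from a script. Its argument "motion" is a list of rows, each a list of 5 numbers: the shift along the tool's x, y, z in units of 1000 mm (1.0 is 1000 mm), then the turn about the tool's z in units of 2 pi rad (1.0 is 2 pi rad), then the finger opening in mm, from 0 to 85.4. A call has 1 to 5 rows; each row shifts and turns the commanded pose from where the row before left it, along the tool's axes as they then stand; what a row does not reach is not made up. A row lasts 1/8 s, in which the tool goes at most 62.5 mm and 10.7 degrees, less where a joint would pass 70% of its speed; a pose out of reach is approached as far as the arm can. A call with a number of a shift or a turn outside -1 to 1 is refused whole. A call with a gripper value outside its range is refused whole. The fingers move at their own pace and stop on an object; "squeeze" is the grip in N (left out, the last holds). Time passes only in rows, so rows that do not move let the fingers close. It gives the time, the measured TCP pose, the force and the opening at its end, in the units of the state.
- read_state(): the state, without advancing time (a new reading comes with each control period).
- read_camera(name): name is "scene" or "top" or "wrist"; returns the picture (400x640x3 uint8, red, green, blue); there is no depth.
- camera_info(name): a dict with "intrinsics" (3x3 intrinsics, pixels), "pose" (4x4, takes a point from camera to world coordinates). Camera axes: x right, y down, z forward; pixel columns grow to the right and rows downward; lengths in m; the calibration is good to about 2 mm. A picture is of the moment at which its call begins: read the wrist's pose just before it. camera_info takes no time and is no camera call; for the wrist camera it gives the pose at the moment of the call.
- finish_job(): hands the job in, once; it reports no verdict.
The state is a dict: "time": time; "q": joint angles; "joint_vel": joint speeds; "joint_torque": joint torques, N m; "tool_pos": TCP position; "tcp_rot": TCP orientation; "wrist_force": force on the tool from outside, world axes, zero at the start; "torque": the same for the moment, N m; "width": opening from 0.0 (shut) to 1.0 (fully open).
Only numpy, scipy, OpenCV 4.12 (cv2) and the standard library are available. Lean on these libraries where they do the work, as an engineer would, in place of code of your own. Each camera call takes 0.05 s, during which the arm holds its last target. There are 200 camera calls.

## Working session

There is one attempt and no reset: what is moved stays moved. The work goes in short steps, Python scripts to look and compute and a tool call to move; the robot and the scene stay as the last step left them, time stands still between calls to the robot, and variables do not carry over. Pictures are saved under pics/ and viewed, about 8 in all and at most 12, crops included, and the job is handed in when it is done.

Besides the shell and the picture viewer there is one more tool, called by a JSON object that holds its "api" and its "payload". play_rows: Moves the arm, as the interface text tells. Shifts and turns lie within -1 to 1; 1 stands for 1000 mm of shift or 2 pi rad of turn. Its arguments: {"type":"object","properties":{"motion":{"type":"array","items":{"type":"array","items":{"type":"number"}}},"squeeze":{"type":"number"}},"required":["motion"]}

```bash
mkdir -p pics; cat > h.py <<'E'
import numpy as np, cv2
from scipy.spatial.transform import Rotation as R
from workcell import read_state, read_camera, camera_info, finish_job
def ray(info,u,v):
    K,T=np.array(info["intrinsics"]),np.array(info["pose"])
    return T[:3,3],T[:3,:3]@np.linalg.inv(K)@np.array([u,v,1.])
def onz(info,u,v,z):
    o,d=ray(info,u,v); return o+d*(z-o[2])/d[2]
def proj(info,p):
    K,T=np.array(info["intrinsics"]),np.array(info["pose"])
    c=K@(T[:3,:3].T@(np.asarray(p)-T[:3,3])); return c[:2]/c[2]
def snap(n,f):
    i=camera_info(n); im=np.array(read_camera(n))[:,:,::-1].copy(); cv2.imwrite('pics/'+f,im); return i,im
E
python3 - <<'E'
from h import *
np.set_printoptions(precision=3,suppress=True)
for n in("scene","top"):
    i,im=snap(n,n+"0.png"); print(n,np.array(i["intrinsics"]).tolist(),np.array(i["pose"]))
    np.save('pics/'+n+'0.npy',i,allow_pickle=True)
print(read_state())
E
```

```text
scene [[484.4948015356448, 0.0, 318.69492395546945], [0.0, 484.4948015356448, 201.76973457030428], [0.0, 0.0, 1.0]] [[ 0.867  0.348 -0.355  0.991]
 [ 0.498 -0.616  0.611 -0.844]
 [-0.006 -0.706 -0.708  1.066]
 [ 0.     0.     0.     1.   ]]
top [[390.82467907865805, 0.0, 320.07964452836165], [0.0, 390.82467907865805, 200.81698933060449], [0.0, 0.0, 1.0]] [[-0.01  -0.986  0.165  0.307]
 [-1.     0.011  0.01  -0.009]
 [-0.012 -0.165 -0.986  1.203]
 [ 0.     0.     0.     1.   ]]
{'time': 0.1, 'q': array([ 1.101,  0.265,  1.605, -0.   ,  1.274, -0.037]), 'joint_vel': array([-0.001,  0.   , -0.003, -0.002,  0.001,  0.001]), 'joint_torque': array([  0.   , -51.671, -36.859,  -0.   ,   0.006,   0.   ]), 'tool_pos': array([0.283, 0.612, 0.23 ]), 'tcp_rot': array([-0.674, -3.068,  0.003]), 'wrist_force': array([ 0.259, -0.301, -0.213]), 'torque': array([ 0.016, -0.016,  0.009]), 'width': 0.9988108051768743}
```

View pics/scene0.png

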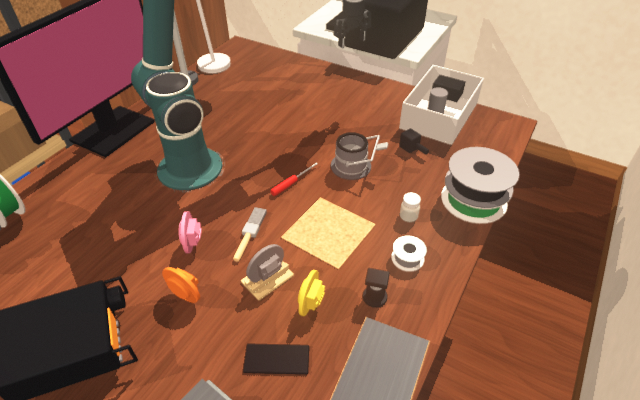

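View pics/top0.png

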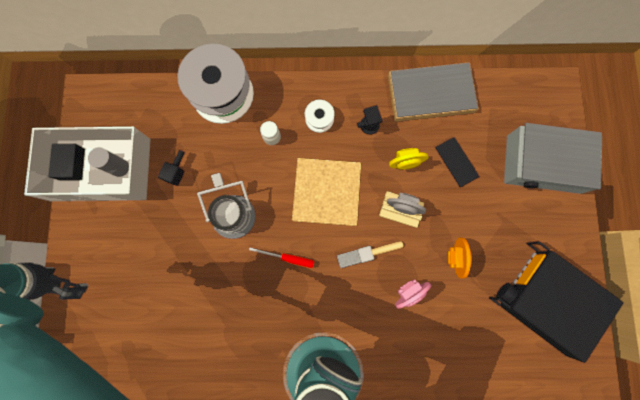

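```bash
python3 - <<'E'
from h import *
np.set_printoptions(precision=3,suppress=True)
s=cv2.imread('pics/scene0.png');t=cv2.imread('pics/top0.png')
c=lambda im,x,y:cv2.resize(im[y:y+70,x:x+96],(384*1,280),interpolation=cv2.INTER_CUBIC)
cv2.imwrite('pics/comp.png',np.vstack([np.hstack([c(s,225,235),c(s,315,120)]),np.hstack([c(t,360,175),c(t,185,170)])]))
i=camera_info("top")
print(onz(i,403,208,.01),onz(i,229,212,.104),onz(i,327,191,.004))
m=cv2.inRange(cv2.cvtColor(t,cv2.COLOR_BGR2HSV),(15,60,150),(30,200,255))
n,l,st,ce=cv2.connectedComponentsWithStats(m)
for k in range(1,n):
    if st[k,4]>300:
        r=cv2.minAreaRect(np.argwhere(l==k)[:,::-1].astype(np.float32)); print(r,[onz(i,*p,.004)[:2] for p in cv2.boxPoints(r)])
E
```

```text
[ 0.482 -0.252  0.01 ] [0.462 0.261 0.104] [ 0.539 -0.019  0.004]
((138.0, 25.5), (51.0, 276.0), 90.0) [array([1.221, 1.098]), array([1.204, 0.147]), array([1.015, 0.145]), array([1.031, 1.074])]
((405.0, 22.0), (44.0, 278.0), 90.0) [array([1.204, 0.181]), array([ 1.187, -0.76 ]), array([ 1.026, -0.743]), array([1.041, 0.179])]
((326.33905029296875, 191.36627197265625), (65.77537536621094, 64.55911254882812), 4.184916019439697) [array([0.445, 0.093]), array([0.651, 0.078]), array([ 0.632, -0.129]), array([ 0.428, -0.109])]
((401.7000732421875, 209.40000915527344), (42.058284759521484, 26.879358291625977), 18.434947967529297) [array([ 0.46 , -0.174]), array([ 0.54 , -0.203]), array([ 0.496, -0.325]), array([ 0.418, -0.295])]
((622.5, 296.0), (132.0, 33.0), 90.0) [array([ 0.408, -0.867]), array([ 0.407, -0.967]), array([ 0.026, -0.912]), array([ 0.027, -0.818])]
```

View pics/comp.png

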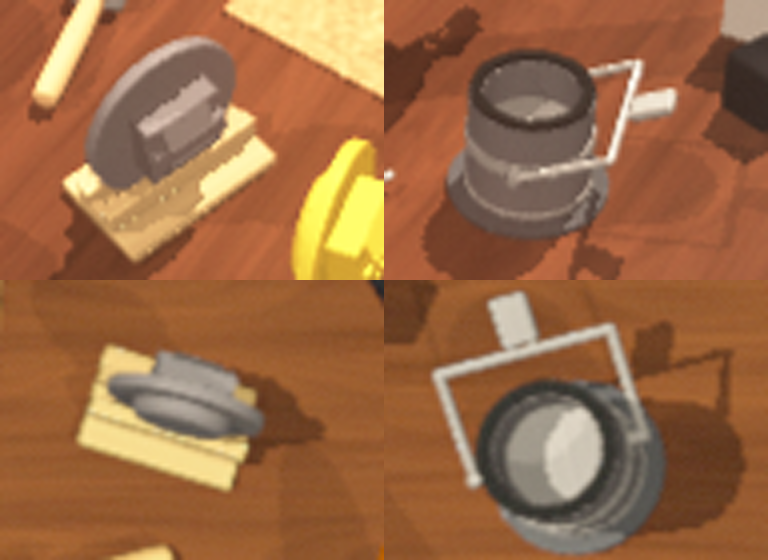

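```bash
cat >> h.py <<'E'
np.set_printoptions(precision=4,suppress=True)
def go(p=None,yaw=None,s=None):
    """print tool-frame shift (units) and turn (units) to reach TCP p with tool-y yaw (mod pi)"""
    s=s or read_state(); M=R.from_rotvec(s["tcp_rot"]).as_matrix(); y0=np.arctan2(M[1,1],M[0,1])
    print('t',s["time"],'tcp',s["tool_pos"],'yaw',y0,'F',s["wrist_force"],'w',s["width"]*85.4,'q6',s["q"][5])
    if p is not None: d=M.T@(np.asarray(p)-s["tool_pos"]); print('shift',d,'n rows',np.linalg.norm(d)/.0625)
    if yaw is not None:
        dy=(yaw-y0+np.pi/2)%np.pi-np.pi/2; print('turn',-dy/2/np.pi,'rows',abs(dy)/.187)
E
python3 - <<'E'
from h import *
i=camera_info("wrist"); s=read_state(); T=np.array(i["pose"]); M=R.from_rotvec(s["tcp_rot"]).as_matrix()
print(i["intrinsics"]); print('cam in tool',M.T@(T[:3,3]-s["tool_pos"]),'\n',M.T@T[:3,:3])
go((.44,.26,.36)); go((.45,-.25,.33),1.233)
E
```

```text
[[281.5928   0.     316.8522]
 [  0.     281.5928 198.2234]
 [  0.       0.       1.    ]]
cam in tool [ 0.0792  0.0012 -0.1428] 
 [[ 0.0005 -0.9507 -0.3101]
 [ 1.     -0.0001  0.002 ]
 [-0.0019 -0.3101  0.9507]]
t 0.1 tcp [0.2828 0.6122 0.2301] yaw 1.137986028943493 F [ 0.2585 -0.3005 -0.213 ] w 85.29844276210507 q6 -0.03689293995415573
shift [-0.2904 -0.254  -0.1294] n rows 6.511125362255928
t 0.1 tcp [0.2828 0.6122 0.2301] yaw 1.137986028943493 F [ 0.2585 -0.3005 -0.213 ] w 85.29844276210507 q6 -0.03689293995415573
shift [-0.5134 -0.7127 -0.0985] n rows 14.14210063767704
turn -0.015121943156433362 rows 0.5080961019064545
```

{"api": "play_rows", "payload": {"motion": [[-0.042,-0.036,-0.03,0,85],[-0.042,-0.036,-0.03,0,85],[-0.042,-0.036,-0.03,0,85],[-0.042,-0.036,-0.03,0,85],[-0.042,-0.036,-0.01,0,85]], "squeeze": 20}}

```text
time: 0.72
tool_pos: [0.3986, 0.3615, 0.3627]
tcp_rot: [0.673, 3.066, 0.004]
wrist_force: [0.1, 0.8, 0.1]
width: 0.993
```

{"api": "play_rows", "payload": {"motion": [[-0.042,-0.037,0,0,85],[-0.038,-0.037,0,0,85],[0,0,0,0,85],[0,0,0,0,85]]}}

```text
time: 1.23
tool_pos: [0.439, 0.2621, 0.3601]
tcp_rot: [-0.676, -3.067, -0.0]
wrist_force: [-0.3, 0.7, 0.2]
width: 0.994
```

```bash
python3 - <<'E'
from h import *
i,im=snap("wrist","w1.png"); np.save('w1.npy',i); go((.45,-.25,.33),1.233)
for p in [(.462,.261,.104),(.462,.261,.0)]: print(proj(i,p))
E
```

```text
t 1.275 tcp [0.4388 0.2626 0.3602] yaw 1.1384070480742259 F [-0.9941  1.0404  0.0739] w 85.08752901079009 q6 -0.6483698416809657
shift [-0.225  -0.4607  0.0299] n rows 8.217926008095372
turn -0.015054935880640987 rows 0.505844662704675
[321.425  179.0707]
[320.424  165.0092]
```

View pics/w1.png

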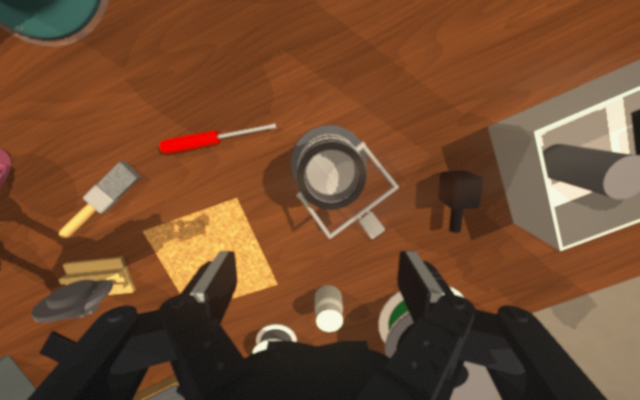

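```bash
python3 - <<'E'
from h import *
i=np.load('w1.npy',allow_pickle=True).item(); im=cv2.imread('pics/w1.png')
h=cv2.cvtColor(im,cv2.COLOR_BGR2HSV); c=im[120:250,280:410]
m=((h[...,2]<75)&(h[...,1]<70)).astype(np.uint8)[120:250,280:410]
n,l,st,ce=cv2.connectedComponentsWithStats(m)
for k in range(1,n):
    if st[k,4]>100: 
        cs,_=cv2.findContours((l==k).astype(np.uint8),cv2.RETR_CCOMP,cv2.CHAIN_APPROX_NONE)
        for q in cs:
            if len(q)>60:
                (x,y),ax,a=cv2.fitEllipse(q); print(k,st[k],len(q),x+280,y+120,ax,onz(i,x+280,y+120,.104))
t=cv2.imread('pics/top0.png')
mm=cv2.cvtColor(m*255,cv2.COLOR_GRAY2BGR)
cv2.imwrite('pics/c1.png',np.hstack([cv2.resize(x,(390,390),interpolation=cv2.INTER_CUBIC) for x in (c,mm)]))
ti=camera_info("top")
for z in (.08,.09,.1): print(z,[onz(i,*p,z)[:2] for p in((331,237),(398,187),(372,225))],[onz(ti,*p,z)[:2] for p in((198,193.5),(243,182),(216.5,180))])
E
```

```text
1 [ 19  23  55  24 280] 129 326.0954704284668 159.04944610595703 (28.875526428222656, 49.59999084472656) [0.4381 0.2792 0.104 ]
0.08 [array([0.564 , 0.2323]), array([0.5295, 0.362 ]), array([0.5724, 0.3017])] [array([0.5211, 0.3602]), array([0.554 , 0.2286]), array([0.561 , 0.3071])]
0.09 [array([0.5594, 0.2338]), array([0.5256, 0.3605]), array([0.5676, 0.3016])] [array([0.5192, 0.3569]), array([0.5518, 0.2265]), array([0.5588, 0.3043])]
0.1 [array([0.5547, 0.2353]), array([0.5218, 0.3589]), array([0.5628, 0.3015])] [array([0.5173, 0.3536]), array([0.5496, 0.2244]), array([0.5565, 0.3015])]
```

View pics/c1.png

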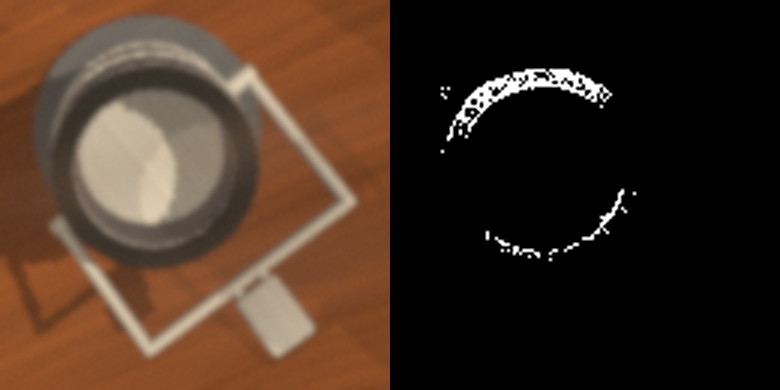

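{"api": "play_rows", "payload": {"motion": [[-0.027,-0.056,0.003,-0.015,85],[-0.027,-0.056,0.003,0,85],[-0.027,-0.056,0.003,0,85],[-0.027,-0.056,0.003,0,85],[-0.025,-0.056,0.003,0,85]]}}

```text
time: 1.9
tool_pos: [0.4662, -0.047, 0.3454]
tcp_rot: [0.524, 3.097, 0.001]
wrist_force: [1.2, 0.6, 0.3]
width: 0.994
```

{"api": "play_rows", "payload": {"motion": [[-0.025,-0.056,0.003,0,85],[-0.025,-0.056,0.003,0,85],[-0.02,-0.056,0.003,0,85],[0,0,0,0,85],[0,0,0,0,85]]}}

```text
time: 2.52
tool_pos: [0.4766, -0.2272, 0.3361]
tcp_rot: [-0.528, -3.096, -0.002]
wrist_force: [0.5, 0.2, 0.2]
width: 0.995
```

```bash
python3 - <<'E'
from h import *
i,im=snap("wrist","w2.png"); np.save('w2.npy',i); go()
E
```

```text
t 2.575 tcp [ 0.4766 -0.2267  0.3363] yaw 1.2342968064145166 F [-0.6882 -0.2392  0.3496] w 84.75078165934758 q6 -1.7261282166748013
```

View pics/w2.png

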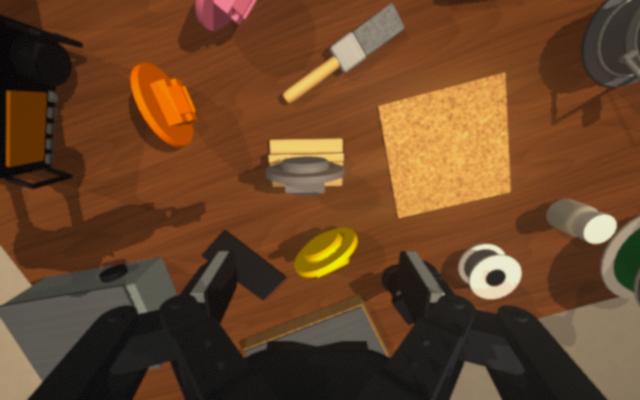

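```bash
python3 - <<'E'
from h import *
a=np.load('w1.npy',allow_pickle=True).item(); b=np.load('w2.npy',allow_pickle=True).item(); t=camera_info("top")
print('can',onz(a,331.7,175.3,.104),onz(t,225.75,212.75,.104))
im=cv2.imread('pics/w2.png')[120:210,250:360]
cv2.imwrite('pics/c2.png',cv2.resize(im,None,fx=7,fy=6,interpolation=cv2.INTER_CUBIC)[:, :])
E
```

```text
can [0.4631 0.2769 0.104 ] [0.4599 0.2707 0.104 ]
```

View pics/c2.png

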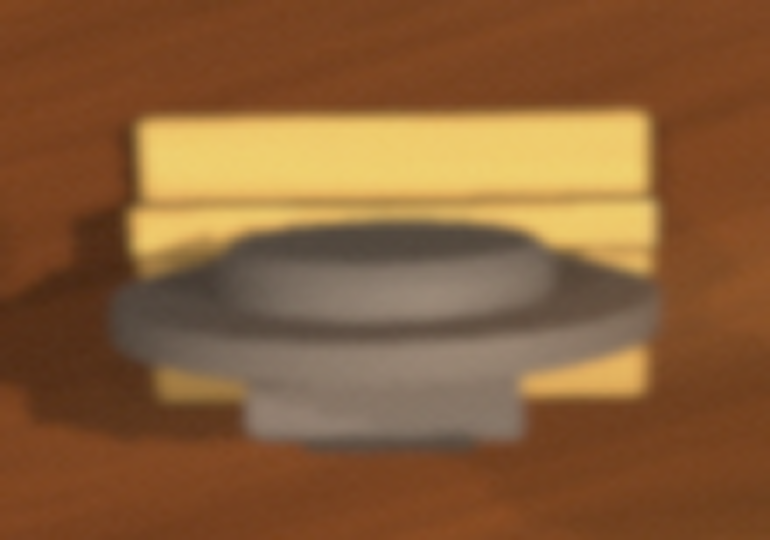

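```bash
python3 - <<'E'
from h import *
b=np.load('w2.npy',allow_pickle=True).item(); T=np.array(b["pose"])
P=lambda x,y,z:onz(b,250+x/7,120+y/6,z)
for nm,x,y,z in [('base L',138,120,.01),('base R',650,112,.01),('wallL',128,208,.028),('wallR',658,200,.028),('wall back',128,252,.028),('wallbR',658,246,.028),('far base L',155,402,.01),('farR',648,397,.01),('discL',112,320,.068),('discR',660,300,.068),('hL',247,437,.093),('hR',522,437,.093),('hdL',247,383,.093),('hdR',522,380,.093),('rimback',385,335,.126),('rimfront',385,383,.126),('plugtop',390,222,.104)]:
    p=P(x,y,z); u=np.array([np.cos(-.337),np.sin(-.337)]); v=np.array([-u[1],u[0]]); print(nm,p[:2],'h %.4f y %.4f'%(p[:2]@u,p[:2]@v))
E
```

```text
base L [ 0.4264 -0.2889] h 0.4980 y -0.1317
base R [ 0.4641 -0.175 ] h 0.4959 y -0.0117
wallL [ 0.4462 -0.2964] h 0.5191 y -0.1322
wallR [ 0.4843 -0.1813] h 0.5170 y -0.0109
wall back [ 0.4572 -0.301 ] h 0.5310 y -0.1329
wallbR [ 0.4962 -0.185 ] h 0.5294 y -0.0106
far base L [ 0.502  -0.3153] h 0.5780 y -0.1316
farR [ 0.5409 -0.2   ] h 0.5766 y -0.0099
discL [ 0.467  -0.3017] h 0.5405 y -0.1303
discR [ 0.5008 -0.19  ] h 0.5355 y -0.0137
hL [ 0.4986 -0.2804] h 0.5633 y -0.0998
hR [ 0.5173 -0.2274] h 0.5633 y -0.0435
hdL [ 0.4862 -0.2756] h 0.5500 y -0.0993
hdR [ 0.5039 -0.2228] h 0.5493 y -0.0437
rimback [ 0.4775 -0.2414] h 0.5305 y -0.0699
rimfront [ 0.4875 -0.245 ] h 0.5411 y -0.0701
plugtop [ 0.4583 -0.2342] h 0.5099 y -0.0695
```

```bash
python3 - <<'E'
from h import *
go((.5048,-.2527,.066),1.245)
E
```

```text
t 2.575 tcp [ 0.4766 -0.2267  0.3363] yaw 1.2342968064145166 F [-0.6882 -0.2392  0.3496] w 84.75078165934758 q6 -1.7261282166748013
shift [-0.0353 -0.0154  0.2702] n rows 4.367777043122396
turn -0.0017034661659991737 rows 0.05723632933413663
```

{"api": "play_rows", "payload": {"motion": [[-0.0353,-0.0154,0.03,-0.0017,85],[0,0,0.06,0,85],[0,0,0.06,0,85],[0,0,0.06,0,85],[0,0,0.0,0,85]]}}

```text
time: 3.2
tool_pos: [0.5004, -0.2502, 0.1212]
tcp_rot: [-0.506, -3.089, -0.007]
wrist_force: [-0.3, -0.1, -0.2]
width: 0.998
```

```bash
python3 - <<'E'
from h import *
i,im=snap("wrist","w3.png"); np.save('w3.npy',i); go((.5048,-.2527,.066),1.245)
E
```

```text
t 3.25 tcp [ 0.5032 -0.2521  0.1251] yaw 1.2455322843355823 F [0.6756 0.3978 0.8344] w 84.67173847184253 q6 -1.7544559204303456
shift [-0.002  -0.0002  0.0591] n rows 0.9460584794311897
turn 8.471568313828714e-05 rows 0.00284644029723084
```

View pics/w3.png

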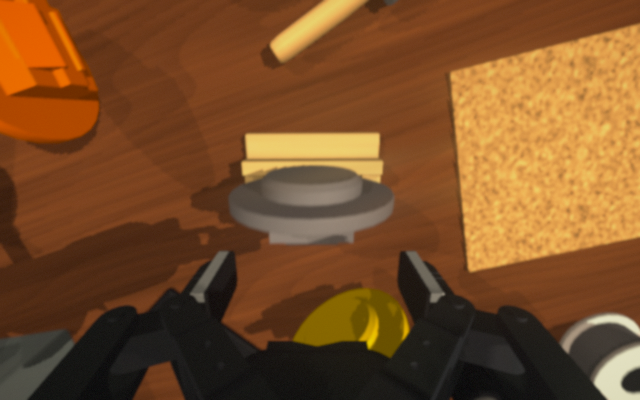

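{"api": "play_rows", "payload": {"motion": [[-0.002,0,0.03,0,85],[0,0,0.029,0,85],[0,0,0,0,85],[0,0,0,0,50],[0,0,0,0,50]], "squeeze": 25}}

```text
time: 3.88
tool_pos: [0.5085, -0.2564, 0.0706]
tcp_rot: [0.512, 3.094, -0.003]
wrist_force: [1.3, 0.2, 3.8]
width: 0.644
```

{"api": "play_rows", "payload": {"motion": [[0,0,0,0,50],[0,0,0,0,50]]}}

```text
time: 4.12
tool_pos: [0.5087, -0.2565, 0.0706]
tcp_rot: [0.512, 3.094, -0.002]
wrist_force: [1.3, 0.8, 6.9]
width: 0.647
```

```bash
python3 - <<'E'
from h import *
go((.5048,-.2527,.066),1.245)
E
```

```text
t 4.125 tcp [ 0.5087 -0.2565  0.0706] yaw 1.2425938021969758 F [1.3086 0.7711 6.8852] w 55.229588038127936 q6 -1.7540422638089308
shift [0.005  0.0023 0.0045] n rows 0.11373389641783291
turn -0.00038295827440817807 rows 0.012867367930611297
```

{"api": "play_rows", "payload": {"motion": [[0,0,-0.01,0,50],[0,0,-0.02,0,50],[0,0,-0.03,0,50],[0,0,-0.02,0,50],[0,0,0,0,50]], "squeeze": 30}}

```text
time: 4.75
tool_pos: [0.5074, -0.2561, 0.1497]
tcp_rot: [0.512, 3.096, -0.002]
wrist_force: [-1.1, -0.6, -2.4]
width: 0.646
```

```bash
python3 - <<'E'
from h import *
go()
i,im=snap("wrist","w4.png"); j,jm=snap("scene","s4.png")
a=im[120:320,180:480]; b=cv2.resize(jm[210:310,215:365],(300*2,400)); cv2.imwrite('pics/c4.png',np.hstack([cv2.resize(a,(200*1,133)).copy() if 0 else a,b[:200*1+0][:, :0].copy()]) if 0 else np.vstack([a,cv2.resize(b,(300,200))]))
E
```

```text
t 4.75 tcp [ 0.5074 -0.2561  0.1497] yaw 1.242924957317842 F [-1.1122 -0.5706 -2.4193] w 55.19264204551929 q6 -1.7541005509758472
```

View pics/c4.png

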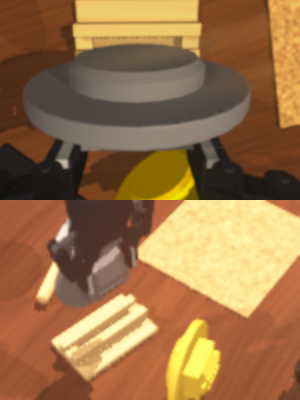

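```bash
python3 - <<'E'
from h import *
go((.610,-.042,.15))
i=camera_info("top"); [print(onz(i,*p,.03)) for p in((370,120),(320,115),(270,132))]
E
```

```text
t 4.85 tcp [ 0.5056 -0.2551  0.1469] yaw 1.2428910739381118 F [-0.2645 -0.0126 -2.8201] w 54.85666862476196 q6 -1.7540943431170288
shift [-0.0302  0.2353 -0.0031] n rows 3.796716291410182
[ 0.7597 -0.1569  0.03  ]
[0.7786 0.0003 0.03  ]
[0.7246 0.1579 0.03  ]
```

{"api": "play_rows", "payload": {"motion": [[0,0.03,0,0,50],[-0.008,0.05,0,0,50],[-0.011,0.06,0,0,50],[-0.011,0.055,0,0,50],[0,0.04,0,0,50]]}}

```text
time: 5.48
tool_pos: [0.6102, -0.0403, 0.1454]
tcp_rot: [-0.511, -3.097, -0.0]
wrist_force: [0.9, 1.0, -2.6]
width: 0.645
```

{"api": "play_rows", "payload": {"motion": [[0,0,0.0,0,50],[0,0,0.03,0,50],[0,0,0.025,0,50],[0,0,0.01,0,50],[0,0,0.0,0,50]]}}

```text
time: 6.1
tool_pos: [0.6088, -0.0431, 0.081]
tcp_rot: [-0.513, -3.096, 0.001]
wrist_force: [0.6, 1.1, -1.9]
width: 0.644
```

```bash
python3 - <<'E'
from h import *
go()
i,im=snap("wrist","w5.png"); j,jm=snap("scene","s5.png")
a=cv2.resize(im[100:300,170:470],(600,400))[:, :]; b=cv2.resize(jm[160:260,270:420],(300,200)); 
cv2.imwrite('pics/c5.png',np.vstack([cv2.resize(a,(450,300)),cv2.resize(b,(450,300))]))
E
```

```text
t 6.1 tcp [ 0.6088 -0.0431  0.081 ] yaw 1.242207535501113 F [ 0.604   1.1225 -1.9352] w 54.99376338212228 q6 -1.3534408361636603
```

View pics/c5.png

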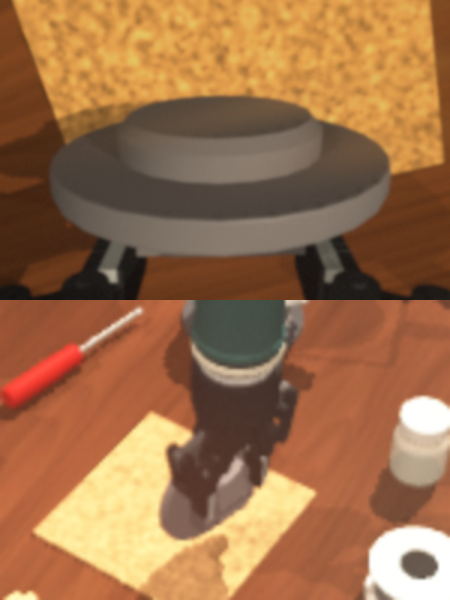

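{"api": "play_rows", "payload": {"motion": [[0,0,0.01,0,50],[0,0,0.006,0,50],[0,0,0.003,0,50],[0,0,0,0,50]], "squeeze": 20}}

```text
time: 6.7
tool_pos: [0.611, -0.0428, 0.0646]
tcp_rot: [0.512, 3.098, -0.0]
wrist_force: [0.1, -0.7, 2.9]
width: 0.646
```

{"api": "play_rows", "payload": {"motion": [[0.008,0,0.001,0,50],[0.008,0,0,0,50],[0.008,0,0,0,50],[0,0,0,0,50]]}}

```text
time: 7.2
tool_pos: [0.5898, -0.0349, 0.0649]
tcp_rot: [0.512, 3.094, 0.001]
wrist_force: [2.1, -1.2, 7.0]
width: 0.646
```

```bash
python3 - <<'E'
from h import *
go()
i,im=snap("wrist","w6.png")
a=cv2.imread('pics/w5.png')[80:300,170:470];b=im[80:300,170:470]
cv2.imwrite('pics/c6.png',np.hstack([a,b]))
E
```

```text
t 7.2 tcp [ 0.5898 -0.0349  0.0649] yaw 1.2430797633793271 F [ 2.106  -1.1566  6.9658] w 55.184124512518714 q6 -1.3443066271681727
```

View pics/c6.png

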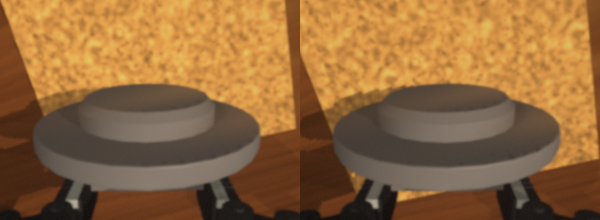

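{"api": "play_rows", "payload": {"motion": [[0,0,-0.02,0,50],[-0.02,0,-0.01,0,50],[-0.03,0,0,0,50],[-0.03,0,0,0,50],[-0.017,0,0,0,50]], "squeeze": 25}}

```text
time: 7.88
tool_pos: [0.6796, -0.0661, 0.0923]
tcp_rot: [-0.513, -3.098, -0.0]
wrist_force: [-0.2, -0.5, -2.4]
width: 0.644
```

{"api": "play_rows", "payload": {"motion": [[0,0,0,0,50],[0,0,0.015,0,50],[0,0,0.01,0,50],[0,0,0.0,0,50],[0,0,0.0,0,50]]}}

```text
time: 8.5
tool_pos: [0.679, -0.0659, 0.0673]
tcp_rot: [-0.512, -3.099, -0.0]
wrist_force: [-0.4, 0.5, -1.9]
width: 0.646
```

{"api": "play_rows", "payload": {"motion": [[0,0,0.005,0,50],[0.006,0,0,0,50],[0.006,0,0,0,50],[0.003,0,0,0,50],[0,0,0,0,50]], "squeeze": 20}}

```text
time: 9.12
tool_pos: [0.6664, -0.0614, 0.0638]
tcp_rot: [0.512, 3.096, -0.0]
wrist_force: [3.8, -1.2, -0.1]
width: 0.647
```

{"api": "play_rows", "payload": {"motion": [[0,0,0.002,0,50],[0.005,0,0.0,0,50],[0.005,0,0,0,50],[0,0,0,0,50]]}}

```text
time: 9.62
tool_pos: [0.6594, -0.0583, 0.064]
tcp_rot: [0.511, 3.091, 0.001]
wrist_force: [3.3, -0.9, 8.3]
width: 0.644
```

```bash
cat >> h.py <<'E'
def lidrows(im):
    """grey (low saturation) blob rows on columns near the middle, and its width"""
    h=cv2.cvtColor(im,cv2.COLOR_BGR2HSV); m=((h[...,1]<70)&(h[...,2]>40)).astype(np.uint8); m[300:]=0
    n,l,st,ce=cv2.connectedComponentsWithStats(m); k=1+np.argmax(st[1:,4]); x,y,w,hh,a=st[k]
    c=np.where((l==k)[:,316-3:316+4].sum(1)>3)[0]
    row=np.array([(l==k)[r].sum() for r in range(400)])
    print('blob',st[k],'mid rows',c.min(),c.max(),'widest row',row.argmax(),row.max())
E
python3 - <<'E'
from h import *
i,im=snap("wrist","w7.png")
for f in('w4','w5','w6','w7'): lidrows(cv2.imread(f'pics/{f}.png'))
for f in('w6','w7'):
    g=cv2.imread(f'pics/{f}.png').astype(int); print([tuple(g[r,316]) for r in range(150,270,6)])
E
```

```text
blob [  204   167   225   129 16508] mid rows 190 270 widest row 219 225
blob [  204   180   225   112 14538] mid rows 191 269 widest row 223 224
blob [  204   180   225   111 14148] mid rows 191 269 widest row 228 220
blob [  207   182   218   108 13293] mid rows 188 274 widest row 226 217
[(np.int64(82), np.int64(168), np.int64(224)), (np.int64(78), np.int64(160), np.int64(223)), (np.int64(60), np.int64(115), np.int64(165)), (np.int64(59), np.int64(74), np.int64(92)), (np.int64(59), np.int64(77), np.int64(96)), (np.int64(59), np.int64(76), np.int64(95)), (np.int64(58), np.int64(71), np.int64(87)), (np.int64(76), np.int64(87), np.int64(100)), (np.int64(95), np.int64(106), np.int64(119)), (np.int64(99), np.int64(112), np.int64(125)), (np.int64(105), np.int64(118), np.int64(132)), (np.int64(106), np.int64(119), np.int64(132)), (np.int64(89), np.int64(101), np.int64(112)), (np.int64(58), np.int64(66), np.int64(75)), (np.int64(57), np.int64(66), np.int64(74)), (np.int64(56), np.int64(64), np.int64(72)), (np.int64(68), np.int64(77), np.int64(86)), (np.int64(107), np.int64(119), np.int64(
[... 322 characters left out ...]
64(219)), (np.int64(56), np.int64(77), np.int64(99)), (np.int64(66), np.int64(83), np.int64(100)), (np.int64(94), np.int64(107), np.int64(122)), (np.int64(113), np.int64(126), np.int64(141)), (np.int64(115), np.int64(129), np.int64(144)), (np.int64(115), np.int64(129), np.int64(144)), (np.int64(67), np.int64(77), np.int64(87)), (np.int64(52), np.int64(60), np.int64(70)), (np.int64(83), np.int64(94), np.int64(104)), (np.int64(114), np.int64(127), np.int64(141)), (np.int64(113), np.int64(126), np.int64(140)), (np.int64(113), np.int64(126), np.int64(139)), (np.int64(118), np.int64(129), np.int64(142)), (np.int64(112), np.int64(125), np.int64(139)), (np.int64(111), np.int64(124), np.int64(138))]
```

{"api": "play_rows", "payload": {"motion": [[0.0095,0,-0.001,0,50],[0.011,0,-0.0005,0,50],[0.013,0,0.001,0,50],[0,0,0,0,50]]}}

```text
time: 10.18
tool_pos: [0.623, -0.0464, 0.0613]
tcp_rot: [-0.512, -3.099, -0.001]
wrist_force: [1.0, 1.6, 6.9]
width: 0.646
```

```bash
python3 - <<'E'
from h import *
go()
i,im=snap("wrist","w8.png"); lidrows(im); print(im[130:290:6,316].astype(int).sum(1)//3)
E
```

```text
t 10.175 tcp [ 0.623  -0.0464  0.0613] yaw 1.2431043769994055 F [1.0199 1.6321 6.9187] w 55.14572114778426 q6 -1.358173228188342
blob [  216   191   202   102 14144] mid rows 192 292 widest row 228 202
[136 144 146 151 151 146 141 153 143 138  80 109 110 112 107  75  75  96
 109 110 110 110 111  80  67  68  71]
```

{"api": "play_rows", "payload": {"motion": [[0.013,0,0.002,0,50],[0.012,0,0.0055,0,50],[0.011,0,0.0075,0,50],[0,0,0,0,50]]}}

```text
time: 10.72
tool_pos: [0.5866, -0.0349, 0.0444]
tcp_rot: [-0.512, -3.094, 0.0]
wrist_force: [-0.0, 0.5, 2.5]
width: 0.645
```

```bash
python3 - <<'E'
from h import *
go()
i,im=snap("wrist","w9.png"); lidrows(im); print(im[130:290:6,316].astype(int).sum(1)//3)
E
```

```text
t 10.725 tcp [ 0.5866 -0.0349  0.0444] yaw 1.2430304776344183 F [-0.0344  0.545   2.5007] w 55.117925610453106 q6 -1.345177068867797
blob [  221   187   192   113 15635] mid rows 190 299 widest row 243 191
[130 137 103 140 119 134 130 117 102  89  89 100  94  94  94  94  93  92
  89  83  82  81  82  65  67  68  69]
```

{"api": "play_rows", "payload": {"motion": [[0.008,0,0.006,0,50],[0.004,0,0.004,0,50],[0,0,0.002,0,50],[0,0,0.0,0,50]]}}

```text
time: 11.28
tool_pos: [0.578, -0.0316, 0.0347]
tcp_rot: [-0.513, -3.098, -0.0]
wrist_force: [-4.2, 0.8, 9.6]
width: 0.645
```

```bash
python3 - <<'E'
from h import *
go()
i,im=snap("wrist","w10.png"); lidrows(im); print(im[130:290:6,316].astype(int).sum(1)//3)
E
```

```text
t 11.275 tcp [ 0.578  -0.0316  0.0347] yaw 1.2427036145341335 F [-4.1748  0.7566  9.6416] w 55.1240137158807 q6 -1.3405335081683603
blob [  221   190   193   110 15361] mid rows 191 299 widest row 241 186
[135 129 131 122 130 102 131 111 128  81  81 101 101 101 100 100  98  99
 100  76  66  67  66  61  67  66  65]
```

```bash
python3 - <<'E'
from h import *
i=camera_info("wrist"); s=read_state(); y=1.2427
v=np.array([np.cos(y),np.sin(y),0]); u=np.array([v[1],-v[0],0]); zz=np.array([0,0,1.])
piv=s["tool_pos"]+zz*.0114
for d in(0,5,10,15,20,30):
    d_=np.radians(d); z=zz*np.cos(d_)+u*np.sin(d_); x=-u*np.cos(d_)+zz*np.sin(d_)   # d short of flat
    c=piv-14e-3*x-14e-3*z
    f=lambda a,b,cc: proj(i,c+a*x+b*v+cc*z)
    ring=np.array([f(.058*np.cos(t),.058*np.sin(t),-.004) for t in np.linspace(0,6.28,90)])
    print(d,'c',c,'low rim',f(.058,0,-.014)[1],'top rim',f(.058,0,-.004)[1],'block foot',f(.025,0,-.004)[1],'block edge',f(.025,0,.016)[1],'cols',ring[:,0].min(),ring[:,0].max(),'row',ring[ring[:,0].argmin(),1])
im=cv2.imread('pics/w10.png'); print(im[178:260:2,316].astype(int).sum(1)//3); print(im[178:260:2,255].astype(int).sum(1)//3)
E
```

```text
0 c [ 0.5912 -0.036   0.032 ] low rim 170.3216863527027 top rim 174.27824229851993 block foot 229.93238645280294 block edge 246.19443895263322 cols 218.29263887758825 410.44943194865857 row 260.48736028786755
5 c [ 0.59   -0.0356  0.0309] low rim 167.85557938829587 top rim 173.37308431754516 block foot 228.2410754155575 block edge 247.45647753214803 cols 218.30407634445805 410.39170034173964 row 251.8045646000116
10 c [ 0.5887 -0.0352  0.0298] low rim 165.95066371602488 top rim 173.12098721686846 block foot 226.76526441948127 block edge 248.8572769698396 cols 218.1370936589006 410.55953513088025 row 249.20072508804904
15 c [ 0.5873 -0.0347  0.0289] low rim 164.67116544903172 top rim 173.58162021127845 block foot 225.52018426495684 block edge 250.38693301604147 cols 217.88793427550064 410.8058839483861 row 246.6802913424394
20 c [ 0.5859 -0.0342  0.0281] low rim 164.08584264644432 top rim 174.81490002978578 block foot 224.52081312505373 block edge 252.0339277433352 cols 217.40652806758632 411.19925073795935 row 239.5201011355201
30 c [ 0.5828 -0.0332  0.0269] low rim 165.2894757021769 top rim 179.82834451434564 block foot 223.31672213133155 block edge 255.62622972374123 cols 216.17418643593982 412.39353000556866 row 235.8526451998451
[128 124 109  81  75  76  81  98 102 101 100 101 101 101  99 101 101 100
 100 101 100 100 100 100  98 100  99  99  99 100 100  99  96  76  67  66
  66  66  67  67  66]
[141 146 140 119  85  75  75  74  78  80  78  70  61  59  64  84  98 100
  99  99  99 100  99  99  99  99  99  98  98  98  98  94  77  77  79  79
  78  80  77  73  64]
```

{"api": "play_rows", "payload": {"motion": [[0,0,0.002,0,50],[0,0,0.002,0,50],[0,0,0.002,0,50],[0,0,0,0,50]]}}

```text
time: 11.82
tool_pos: [0.5778, -0.0314, 0.0283]
tcp_rot: [-0.513, -3.098, -0.0]
wrist_force: [-1.2, 1.9, 8.8]
width: 0.648
```

```bash
python3 - <<'E'
from h import *
go()
i,im=snap("wrist","w11.png"); lidrows(im); print(im[170:260:2,316].astype(int).sum(1)//3)
E
```

```text
t 11.825 tcp [ 0.5778 -0.0314  0.0283] yaw 1.2427320837532743 F [-1.1947  1.9233  8.8208] w 55.36150404271927 q6 -1.3405978656348299
blob [  220   191   194   109 15022] mid rows 191 299 widest row 242 182
[123 113 107 111 123 125 123 108  75  66  75  99 100  99  99  98  99  98
  98  98  98  99  98  98  98  98  98  99  98  97  98  98  97  97  98  97
  98  96  79  59  58  57  56  57  56]
```

{"api": "play_rows", "payload": {"motion": [[0,0,0.0015,0,50],[0,0,0.0015,0,50],[0,0,0.001,0,50],[0,0,0,0,50]]}}

```text
time: 12.38
tool_pos: [0.5777, -0.0314, 0.0243]
tcp_rot: [-0.513, -3.098, -0.0]
wrist_force: [-3.2, 0.5, 7.8]
width: 0.64
```

```bash
python3 - <<'E'
from h import *
go()
i,im=snap("wrist","w12.png"); lidrows(im); print(im[170:260:2,316].astype(int).sum(1)//3)
E
```

```text
t 12.375 tcp [ 0.5777 -0.0314  0.0243] yaw 1.2427325411212837 F [-3.196   0.536   7.8337] w 54.669645283280076 q6 -1.340600851291468
blob [  220   191   194   109 14855] mid rows 192 299 widest row 241 178
[125 121 109 104 113 122 124 119 104  67  67  91 100  97  98  98  97  98
  97  97  97  97  98  97  97  98  96  97  97  98  95  97  97  96  95  96
  97  96  94  74  50  51  51  51  52]
```

{"api": "play_rows", "payload": {"motion": [[0,0,0.0015,0,50],[0,0,0.001,0,50],[0,0,0,0,50]]}}

```text
time: 12.8
tool_pos: [0.5787, -0.0316, 0.0237]
tcp_rot: [0.513, 3.099, 0.0]
wrist_force: [-5.4, 1.0, 18.4]
width: 0.644
```

```bash
python3 - <<'E'
from h import *
go()
i,im=snap("wrist","w13.png"); lidrows(im); print(im[170:260:2,316].astype(int).sum(1)//3)
E
```

```text
t 12.8 tcp [ 0.5787 -0.0316  0.0237] yaw 1.242648962362851 F [-5.3822  0.9986 18.4031] w 55.00891701433899 q6 -1.340554059692358
blob [  220   192   194   108 14827] mid rows 192 299 widest row 242 178
[121 111 103 109 119 124 123 118 104  72  66  89  99  98  97  97  97  96
  97  97  97  97  96  96  97  97  97  97  97  97  96  97  96  98  96  98
  95  97  95  77  52  51  51  51  51]
```

{"api": "play_rows", "payload": {"motion": [[0,0,-0.002,0,50],[0,0,0,0,85],[0,0,0,0,85],[0,0,0,0,85]]}}

```text
time: 13.35
tool_pos: [0.5775, -0.0316, 0.0225]
tcp_rot: [-0.512, -3.097, 0.0]
wrist_force: [-0.1, 0.5, -1.0]
width: 0.993
```

{"api": "play_rows", "payload": {"motion": [[0,0,-0.03,0,85],[0.0,0,-0.05,0,85],[0.0,0,-0.05,0,85],[0,0,0,0,85],[0,0,0,0,85]]}}

```text
time: 13.98
tool_pos: [0.578, -0.0317, 0.153]
tcp_rot: [-0.513, -3.099, 0.0]
wrist_force: [-0.5, -0.6, 0.2]
width: 0.996
```

```bash
python3 - <<'E'
from h import *
go()
i,im=snap("wrist","w14.png"); np.save('w14.npy',i); j,jm=snap("scene","s14.png")
b=cv2.resize(jm[150:300,240:465],(640,427))[:200*1+200]
cv2.imwrite('pics/c14.png',np.vstack([cv2.resize(im[100:320],(640,220)),cv2.resize(jm[160:270,270:400],(448,379)) if 0 else cv2.copyMakeBorder(cv2.resize(jm[165:265,270:400],(481,370)),0,0,0,159,cv2.BORDER_CONSTANT)]))
E
```

```text
t 13.975 tcp [ 0.578  -0.0317  0.153 ] yaw 1.2429434140390858 F [-0.458  -0.5855  0.1607] w 85.03732672747874 q6 -1.3407145570893224
```

View pics/c14.png

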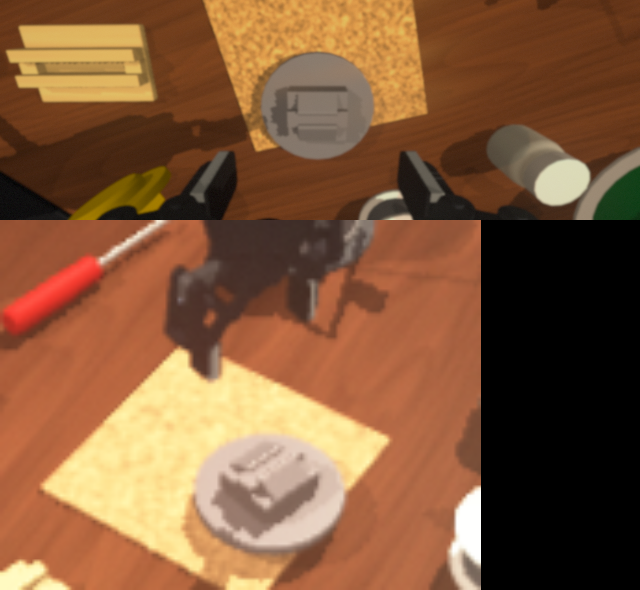

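```bash
cat >> h.py <<'E'
def lidfit(im,i,z,guess,rad=75,show=1):
    """hull ellipse of the low-saturation blob near guess px -> disc centre on plane z"""
    h=cv2.cvtColor(cv2.GaussianBlur(im,(3,3),0),cv2.COLOR_BGR2HSV); m=(h[...,1]<75).astype(np.uint8)
    k=np.zeros_like(m); cv2.circle(k,tuple(int(round(a)) for a in guess),rad,1,-1); m*=k
    n,l,st,ce=cv2.connectedComponentsWithStats(m); j=1+np.argmax(st[1:,4])
    cs,_=cv2.findContours((l==j).astype(np.uint8),cv2.RETR_EXTERNAL,cv2.CHAIN_APPROX_NONE)
    (x,y),ax,a=cv2.fitEllipse(cv2.convexHull(max(cs,key=len))); print('px',x,y,ax,a,st[j]); p=onz(i,x,y,z); print('pt',p); return p
E
python3 - <<'E'
from h import *
i=np.load('w14.npy',allow_pickle=True).item(); im=cv2.imread('pics/w14.png')
c=lidfit(im,i,.024,(317,205)); 
# edge orientation: ridges/handle lines via Hough inside disc
g=cv2.cvtColor(im,cv2.COLOR_BGR2GRAY)[175:245,280:355]; e=cv2.Canny(cv2.resize(g,None,fx=4,fy=4,interpolation=cv2.INTER_CUBIC),30,80)
L=cv2.HoughLinesP(e,1,np.pi/360,50,minLineLength=120,maxLineGap=12)
for a,b,cc,d in (L[:,0] if L is not None else []):
    P=onz(i,280+a/4,175+b/4,.05);Q=onz(i,280+cc/4,175+d/4,.05); w=Q-P; print((a/4+280,b/4+175,cc/4+280,d/4+175),'yaw',np.arctan2(w[1],w[0])%np.pi,np.linalg.norm(w))
go((c[0],c[1],.033))
E
```

```text
px 316.8492431640625 205.59275817871094 (104.98876953125, 109.85487365722656) 93.73785400390625 [ 262  153  110  106 8919]
pt [ 0.5951 -0.0357  0.024 ]
t 14.075 tcp [ 0.5769 -0.0316  0.1513] yaw 1.2428548838634272 F [ 0.576  -0.6253 -1.3191] w 85.4921831134195 q6 -1.3406527938385688
shift [-0.019   0.002   0.1183] n rows 1.9167795293078373
```

{"api": "play_rows", "payload": {"motion": [[-0.019,0.002,0.03,0,85],[0,0,0.05,0,85],[0,0,0.042,0,85],[0,0,0.0,0,85],[0,0,0.0,0,50]], "squeeze": 40}}

```text
time: 14.7
tool_pos: [0.5972, -0.036, 0.0316]
tcp_rot: [-0.513, -3.099, 0.0]
wrist_force: [0.8, 0.3, 1.0]
width: 0.814
```

{"api": "play_rows", "payload": {"motion": [[0,0,0,0,50],[0,0,0,0,50],[0,0,0,0,50]]}}

```text
time: 15.08
tool_pos: [0.599, -0.0361, 0.0338]
tcp_rot: [0.512, 3.095, 0.0]
wrist_force: [-1.0, -0.7, 5.9]
width: 0.639
```

```bash
python3 - <<'E'
from h import *
go((.545,-.019,.03))
E
```

```text
t 15.075 tcp [ 0.599  -0.0361  0.0338] yaw 1.2429844445537563 F [-0.97   -0.6815  5.9136] w 54.57525679176111 q6 -1.3447112976483295
shift [ 0.0567 -0.0012  0.0036] n rows 0.9087704353478308
```

{"api": "play_rows", "payload": {"motion": [[0,0,-0.015,0,50],[0.02,0,0,0,50],[0.025,0,0,0,50],[0.012,0,0,0,50],[0,0,0,0,50]]}}

```text
time: 15.7
tool_pos: [0.5424, -0.0174, 0.0466]
tcp_rot: [-0.512, -3.099, 0.0]
wrist_force: [0.3, 0.2, -1.2]
width: 0.642
```

{"api": "play_rows", "payload": {"motion": [[0,0,0.008,0,50],[0,0,0.005,0,50],[0,0,0.002,0,50],[0,0,0,0,50]]}}

```text
time: 16.2
tool_pos: [0.5451, -0.0179, 0.0337]
tcp_rot: [0.513, 3.097, 0.0]
wrist_force: [-4.9, 0.3, 13.4]
width: 0.647
```

{"api": "play_rows", "payload": {"motion": [[0,0,-0.002,0,50],[0,0,0,0,85],[0,0,0,0,85],[0,0,-0.04,0,85],[0,0,-0.06,0,85]]}}

```text
time: 16.82
tool_pos: [0.5408, -0.0174, 0.1317]
tcp_rot: [-0.512, -3.093, 0.001]
wrist_force: [1.0, -0.5, -0.4]
width: 0.995
```

{"api": "play_rows", "payload": {"motion": [[0,0,0,0,85],[0,0,0,0,85]]}}

```text
time: 17.08
tool_pos: [0.5431, -0.0176, 0.1334]
tcp_rot: [0.513, 3.099, 0.0]
wrist_force: [0.5, 0.2, 0.2]
width: 1.0
```

```bash
python3 - <<'E'
from h import *
i,im=snap("wrist","w15.png")
g=proj(i,(.543,-.018,.024)); print(g); c=lidfit(im,i,.026,g,85); go((c[0],c[1],.03))
for a in range(0,360,45): print(a,proj(i,c+.058*np.array([np.cos(np.radians(a)),np.sin(np.radians(a)),0])),end=' ')
E
```

```text
[314.618  194.9139]
px 316.5474853515625 191.21429443359375 (115.73921966552734, 120.25619506835938) 90.40611267089844 [  257   133   121   117 10830]
pt [ 0.5396 -0.0149  0.026 ]
t 17.125 tcp [ 0.5422 -0.0175  0.1323] yaw 1.2429055611533006 F [-0.466   0.9195  0.1354] w 84.86476669583786 q6 -1.3211255935172
shift [0.0031 0.0017 0.1023] n rows 1.6374275184514953
0 [335.4441 244.4739] 45 [370.9802 216.8946] 90 [377.0901 171.4765] 135 [346.0054 133.8993] 180 [295.0033 130.4925] 225 [258.6459 163.8975] 270 [258.588  210.1099] 315 [290.5137 241.867 ]
```

```bash
python3 - <<'E'
from h import *
go((.462,.274,.21),1.824)
E
```

```text
t 17.125 tcp [ 0.5422 -0.0175  0.1323] yaw 1.2429055611533006 F [-0.466   0.9195  0.1354] w 84.86476669583786 q6 -1.3211255935172
shift [ 0.1699  0.2501 -0.0775] n rows 4.994713390970784
turn -0.09248405234566334 rows 3.1074568922283405
```

{"api": "play_rows", "payload": {"motion": [[0.034,0.05,-0.0155,0,85],[0.034,0.05,-0.0155,0,85],[0.034,0.05,-0.0155,0,85],[0.034,0.05,-0.0155,0,85],[0.034,0.05,-0.0155,0,85]]}}

```text
time: 17.75
tool_pos: [0.4608, 0.2749, 0.2091]
tcp_rot: [-0.512, -3.097, 0.004]
wrist_force: [1.0, 0.6, -0.0]
width: 0.992
```

{"api": "play_rows", "payload": {"motion": [[0,0,0,-0.025,85],[0,0,0,-0.025,85],[0,0,0,-0.025,85],[0,0,0,-0.0175,85],[0,0,0,0,85]]}}

```text
time: 18.38
tool_pos: [0.4616, 0.2732, 0.2086]
tcp_rot: [0.395, -3.113, 0.002]
wrist_force: [0.4, -0.6, 0.2]
width: 0.995
```

```bash
cat > can.py <<'E'
from h import *
from scipy.optimize import least_squares
def can(im,i,c0,z=.104,r0=.051,show=True):
    g=cv2.GaussianBlur(cv2.cvtColor(im,cv2.COLOR_BGR2GRAY),(3,3),0).astype(np.float32); c=np.array(c0,float)
    for it in range(3):
        pts=[];rs=np.arange(.043,.060,.0005)
        for a in np.radians(np.arange(0,360,4)):
            uv=np.array([proj(i,(c[0]+r*np.cos(a),c[1]+r*np.sin(a),z)) for r in rs],np.float32)
            if uv[:,1].max()>245: continue
            f=cv2.remap(g,uv[:,0].reshape(1,-1),uv[:,1].reshape(1,-1),cv2.INTER_LINEAR)[0]
            d=np.gradient(cv2.GaussianBlur(f.reshape(1,-1),(9,1),0)[0]); k=d.argmax()
            if d[k]>.8: pts.append((a,rs[k]))
        p=np.array([(c[0]+r*np.cos(a),c[1]+r*np.sin(a)) for a,r in pts])
        s=least_squares(lambda q:np.hypot(p[:,0]-q[0],p[:,1]-q[1])-q[2],[*c,r0],loss='soft_l1',f_scale=.001)
        c=s.x[:2]; print(len(p),s.x,np.median(np.abs(s.fun)))
    if show: print([(int(np.degrees(a)),round(r*1e3,1)) for a,r in pts][::3])
    return c
E
python3 - <<'E'
from can import *
i,im=snap("wrist","w16.png"); np.save('w16.npy',i); go()
print(proj(i,(.462,.274,.104))); can(im,i,(.462,.274))
h=cv2.cvtColor(im,cv2.COLOR_BGR2HSV); print(im[130:270:4,316].astype(int).tolist())
E
```

```text
t 18.425 tcp [0.4618 0.2733 0.209 ] yaw 1.822008359514391 F [-0.6231  1.4252 -0.6508] w 85.3737256572928 q6 -1.334015106206879
[316.4116 196.6522]
73 [0.4633 0.2743 0.0516] 0.0016592805512182993
72 [0.4634 0.2742 0.0516] 0.001491947096271859
72 [0.4633 0.2742 0.0516] 0.001544921398715468
[(52, np.float64(51.5)), (64, np.float64(51.5)), (76, np.float64(51.0)), (88, np.float64(57.5)), (100, np.float64(54.5)), (112, np.float64(50.5)), (124, np.float64(49.5)), (136, np.float64(49.5)), (148, np.float64(50.0)), (160, np.float64(51.0)), (172, np.float64(53.0)), (184, np.float64(53.5)), (196, np.float64(53.5)), (208, np.float64(53.0)), (220, np.float64(52.5)), (232, np.float64(50.0)), (244, np.float64(49.0)), (256, np.float64(49.0)), (268, np.float64(49.5)), (280, np.float64(53.0)), (292, np.float64(54.5)), (304, np.float64(57.0)), (316, np.float64(50.5)), (328, np.float64(51.0))]
[[93, 102, 109], [109, 123, 136], [133, 150, 166], [72, 79, 89], [44, 50, 56], [42, 51, 56], [41, 50, 56], [133, 153, 165], [158, 184, 200], [159, 182, 197], [157, 179, 196], [154, 178, 193], [153, 177, 193], [155, 179, 194], [157, 181, 196], [163, 187, 204], [178, 204, 220], [179, 206, 222], [181, 208, 222], [154, 178, 192], [120, 137, 149], [119, 136, 147], [118, 135, 146], [92, 105, 115], [69, 79, 89], [69, 78, 89], [72, 80, 91], [69, 77, 87], [47, 55, 61], [44, 53, 59], [39, 67, 116], [35, 67, 119], [33, 64, 111], [53, 77, 115], [163, 186, 201]]
```

```bash
python3 - <<'E'
from can import *
i=np.load('w16.npy',allow_pickle=True).item(); im=cv2.imread('pics/w16.png'); g=cv2.cvtColor(im,cv2.COLOR_BGR2GRAY); h=cv2.cvtColor(im,cv2.COLOR_BGR2HSV)
for t in(58,65):
    m=((g<t)&(h[...,1]<80)).astype(np.uint8); k=np.zeros_like(m); cv2.circle(k,(317,196),66,1,-1); m*=k
    n,l,st,ce=cv2.connectedComponentsWithStats(m,connectivity=8); j=1+np.argmax(st[1:,4])
    cs,_=cv2.findContours((l==j).astype(np.uint8),cv2.RETR_EXTERNAL,cv2.CHAIN_APPROX_NONE); e=cv2.fitEllipse(cv2.convexHull(max(cs,key=len))); print(t,e,st[j],onz(i,*e[0],.104))
c=(.4633,.2742)
for a in range(0,360,30): print(a,proj(i,(c[0]+.051*np.cos(np.radians(a)),c[1]+.051*np.sin(np.radians(a)),.104)).round(1),end='')
print()
# crossbar line
for c0 in range(252,385,12):
    col=np.where((h[245:300,c0,1]<70)&(g[245:300,c0]>140))[0]+245; print(c0,(col.min(),col.max(),len(col)) if len(col) else None,end=' ')
E
```

```text
58 ((307.31085205078125, 174.33843994140625), (54.99058151245117, 85.22908782958984), 71.92521667480469) [265 146  84  42 888] [0.4436 0.2608 0.104 ]
65 ((316.0681457519531, 195.69061279296875), (102.07208251953125, 105.9354476928711), 101.13570404052734) [ 264  145  106  103 2548] [0.4612 0.2735 0.104 ]
0 [303.3 246. ]30 [330.3 245.8]60 [354.1 233.3]90 [368.9 210.9]120 [370.3 183.7]150 [356.6 158.8]180 [330.9 144. ]210 [300.6 144.3]240 [275.1 159.6]270 [262.  184.7]300 [264.  211.8]330 [279.2 233.9]
252 None 264 (np.int64(265), np.int64(269), 5) 276 (np.int64(265), np.int64(269), 5) 288 (np.int64(265), np.int64(269), 5) 300 (np.int64(265), np.int64(269), 5) 312 (np.int64(265), np.int64(299), 32) 324 (np.int64(265), np.int64(299), 35) 336 (np.int64(265), np.int64(269), 5) 348 (np.int64(265), np.int64(269), 5) 360 (np.int64(265), np.int64(269), 5) 372 (np.int64(265), np.int64(269), 5) 384 None
```

{"api": "play_rows", "payload": {"motion": [[0,0,-0.005,0.025,85],[0,0,0,0.025,85],[0,0,0,0.025,85],[0,0,0,0.0175,85]]}}

```text
time: 18.92
tool_pos: [0.4623, 0.2735, 0.215]
tcp_rot: [-0.522, -3.097, 0.002]
wrist_force: [-0.4, -0.5, -0.6]
width: 0.994
```

```bash
python3 - <<'E'
from h import *
from scipy.optimize import brentq
go((.5405,-.0155,.12),1.243)
i=np.load('w16.npy',allow_pickle=True).item(); u=np.array([.968,.249,0]); C=np.array([.4632,.2747,.06])
f=lambda p: proj(i,C+.083*(np.sin(p)*u+np.cos(p)*np.array([0,0,1])))[1]-267
print([ (p,round(f(p),1)) for p in (1,1.1,1.2,1.3,1.4,1.45)])
E
```

```text
t 18.925 tcp [0.4623 0.2735 0.215 ] yaw 1.236689551597362 F [-0.3885 -0.4831 -0.5571] w 84.9145766040144 q6 -0.7487862687194782
shift [-0.1688 -0.2473  0.0951] n rows 5.025938271471599
turn -0.0010043390564062197 rows 0.03374571338309181
[(1, np.float64(-2.1)), (1.1, np.float64(-2.3)), (1.2, np.float64(-3.3)), (1.3, np.float64(-5.0)), (1.4, np.float64(-7.4)), (1.45, np.float64(-8.8))]
```

{"api": "play_rows", "payload": {"motion": [[-0.034,-0.0495,0.01,0,85],[-0.034,-0.0495,0.02,0,85],[-0.034,-0.0495,0.02,0,85],[-0.034,-0.0495,0.025,0,85],[-0.033,-0.0493,0.02,-0.001,85]]}}

```text
time: 19.55
tool_pos: [0.5416, -0.0127, 0.1209]
tcp_rot: [-0.506, -3.099, -0.0]
wrist_force: [0.6, -0.2, 0.0]
width: 0.996
```

{"api": "play_rows", "payload": {"motion": [[0,0,0,0,85],[0,0,0,0,85]]}}

```text
time: 19.8
tool_pos: [0.5415, -0.0109, 0.1218]
tcp_rot: [-0.507, -3.099, -0.001]
wrist_force: [-0.3, -0.1, 0.7]
width: 0.995
```

```bash
python3 - <<'E'
from h import *
go((.5405,-.0155,.031),1.243)
E
```

```text
t 19.8 tcp [ 0.5415 -0.0109  0.1218] yaw 1.246738773107729 F [-0.2969 -0.1093  0.6612] w 84.93556268927821 q6 -1.3135179858501527
shift [-0.0007 -0.0047  0.0908] n rows 1.455407235239813
turn 0.0005950442211941122 rows 0.01999343907876452
```

{"api": "play_rows", "payload": {"motion": [[-0.0007,-0.0047,0.045,0.0006,85],[0,0,0.045,0,85],[0,0,0,0,85],[0,0,0,0,50],[0,0,0,0,50]], "squeeze": 50}}

```text
time: 20.42
tool_pos: [0.5438, -0.0152, 0.0356]
tcp_rot: [0.507, 3.095, 0.001]
wrist_force: [0.6, -0.8, -1.9]
width: 0.643
```

{"api": "play_rows", "payload": {"motion": [[0,0,0,0,50],[0,0,0,0,50]]}}

```text
time: 20.68
tool_pos: [0.5438, -0.0153, 0.0354]
tcp_rot: [0.508, 3.095, 0.002]
wrist_force: [-1.0, 1.8, 7.4]
width: 0.639
```

```bash
python3 - <<'E'
from h import *
i,im=snap("wrist","w17.png"); lidrows(im); print(im[150:260:2,316].astype(int).sum(1)//3); go()
s=read_state();t=s["tool_pos"];u=np.array([np.sin(1.243),-np.cos(1.243),0])
for o in(-.004,0,.004):
    c=t+o*u; c[2]=.03; print(o,'toprim',proj(i,c-.058*u+[0,0,-.004])[1],'foot',proj(i,c-.025*u+[0,0,-.004])[1])
E
```

```text
blob [  223   150   189   150 21488] mid rows 150 299 widest row 227 189
[ 79 103 106 106 106 106 106 105 105 106 106 106 105 106 106 106 105 104
 104 104 106 104 106 105 104 105 105 104 102  78  60  57  58  59  59  63
  91 103 104 103 104 105 104 104 104 105 105 106 105 107 106 105 108 107
 107]
t 20.725 tcp [ 0.5438 -0.0153  0.0354] yaw 1.2451820681389447 F [0.4907 2.8212 8.2506] w 54.054193391389234 q6 -1.3200923917959766
-0.004 toprim 140.01130915539147 foot 198.87601679885108
0 toprim 147.57839198012093 foot 205.49552392863532
0.004 toprim 155.02014388085826 foot 212.01240593904873
```

{"api": "play_rows", "payload": {"motion": [[0,0,-0.015,0,50],[0,0,-0.04,0,50],[0,0,-0.055,0,50],[0,0,-0.055,0,50],[0,0,0,0,50]]}}

```text
time: 21.35
tool_pos: [0.5452, -0.016, 0.2048]
tcp_rot: [0.507, 3.088, 0.002]
wrist_force: [0.2, -0.3, -1.9]
width: 0.641
```

```bash
python3 - <<'E'
from h import *
go((.4616,.2743,.20),1.822)
E
```

```text
t 21.35 tcp [ 0.5452 -0.016   0.2048] yaw 1.2452907310754606 F [ 0.2196 -0.3069 -1.8821] w 54.72266737337179 q6 -1.3201552596377317
shift [0.1721 0.2483 0.0034] n rows 4.83426447450549
turn -0.09178613087625367 rows 3.0840067856927256
```

{"api": "play_rows", "payload": {"motion": [[0.02,0.03,0,0,50],[0.037,0.053,0,0,50],[0.037,0.053,0,0,50],[0.037,0.053,0,0,50],[0.034,0.048,0,0,50]]}}

```text
time: 21.98
tool_pos: [0.4605, 0.2567, 0.1964]
tcp_rot: [-0.509, -3.099, 0.002]
wrist_force: [0.7, -0.1, -2.4]
width: 0.64
```

{"api": "play_rows", "payload": {"motion": [[0.005,0.008,0,-0.02,50],[0,0,0,-0.024,50],[0,0,0,-0.024,50],[0,0,0,-0.0238,50],[0,0,0,0,50]]}}

```text
time: 22.6
tool_pos: [0.4592, 0.2642, 0.1963]
tcp_rot: [0.391, -3.115, 0.002]
wrist_force: [1.0, -0.5, -2.7]
width: 0.642
```

```bash
python3 - <<'E'
from h import *
go((.4616,.2743,.145),1.822)
E
```

```text
t 22.6 tcp [0.4592 0.2642 0.1963] yaw 1.8206651455530376 F [ 1.0189 -0.5135 -2.6738] w 54.78438175295256 q6 -1.345504612732955
shift [-0.005   0.0093  0.0513] n rows 0.8371200358498381
turn -0.0002124486835422743 rows 0.00713825907466558
```

{"api": "play_rows", "payload": {"motion": [[-0.005,0.0093,0.02,-0.0002,50],[0,0,0.02,0,50],[0,0,0.011,0,50],[0,0,0,0,50],[0,0,0,0,50]]}}

```text
time: 23.22
tool_pos: [0.4632, 0.2751, 0.1471]
tcp_rot: [-0.395, 3.116, 0.001]
wrist_force: [0.7, -0.0, -2.3]
width: 0.639
```

```bash
python3 - <<'E'
from h import *
go((.4616,.2743,.1234),1.822)
E
```

```text
t 23.225 tcp [0.4632 0.2751 0.1471] yaw 1.822746154090212 F [ 0.7056 -0.0363 -2.268 ] w 54.56880511751536 q6 -1.3329575063998242
shift [ 0.0017 -0.0004  0.0237] n rows 0.3808507851619092
turn 0.00011875411176544984 rows 0.003990128824662229
```

{"api": "play_rows", "payload": {"motion": [[0.001,0,0.008,0,50],[0,0,0.005,0,50],[0,0,0.003,0,50],[0,0,0,0,50]]}}

```text
time: 23.72
tool_pos: [0.4615, 0.2746, 0.1301]
tcp_rot: [0.396, -3.116, 0.0]
wrist_force: [-0.2, -0.5, -2.5]
width: 0.639
```

{"api": "play_rows", "payload": {"motion": [[0,0,0.003,0,50],[0,0,0.002,0,50],[0,0,0,0,50]]}}

```text
time: 24.1
tool_pos: [0.4619, 0.2745, 0.1253]
tcp_rot: [-0.396, 3.116, -0.001]
wrist_force: [0.8, -1.5, -2.6]
width: 0.638
```

{"api": "play_rows", "payload": {"motion": [[0,0,0.002,0,50],[0,0,0.002,0,50],[0,0,0.0,0,50],[0,0,0,0,50]]}}

```text
time: 24.6
tool_pos: [0.462, 0.2746, 0.1218]
tcp_rot: [-0.396, 3.116, -0.0]
wrist_force: [0.2, -2.9, 1.7]
width: 0.64
```

{"api": "play_rows", "payload": {"motion": [[0,0,-0.001,0,50],[0,0,0,0,85],[0,0,0,0,85],[0,0,-0.03,0,85],[0,0,-0.05,0,85]]}}

```text
time: 25.22
tool_pos: [0.4599, 0.2742, 0.2008]
tcp_rot: [0.395, -3.111, 0.002]
wrist_force: [0.5, 0.3, 0.7]
width: 0.989
```

{"api": "play_rows", "payload": {"motion": [[0,0,-0.04,0,85],[0,0,0,0,85],[0,0,0,0,85]]}}

```text
time: 25.6
tool_pos: [0.4614, 0.2748, 0.242]
tcp_rot: [0.396, -3.116, -0.0]
wrist_force: [0.2, 0.8, -0.8]
width: 0.996
```

```bash
python3 - <<'E'
from h import *
go()
i,im=snap("wrist","w18.png"); np.save('w18.npy',i); t=camera_info("top"); j,jm=snap("scene","s18.png"); tt,tim=snap("top","t18.png")
C=np.array([.4632,.2747,0]); g=proj(i,C+[0,0,.114]); print(g); lidfit(im,i,.114,g,int(.066*281/(read_state()["tool_pos"][2]+.143-.114)))
h=cv2.cvtColor(im,cv2.COLOR_BGR2HSV); gr=cv2.cvtColor(im,cv2.COLOR_BGR2GRAY)
m=((h[...,1]<70)&(gr>140)).astype(np.uint8); k=np.zeros_like(m); k[225:300,240:400]=1; m*=k
for r in range(225,300,4): 
    c=np.where(m[r])[0]; print(r,(c.min(),c.max(),len(c)) if len(c) else None,end=' ')
# triangulate corners/tab from w1 and top
a=np.load('w1.npy',allow_pickle=True).item()
def tri(p,q):
    o1,d1=ray(a,*p);o2,d2=ray(t,*q); s=np.linalg.lstsq(np.c_[d1,-d2],o2-o1,rcond=None)[0]; return (o1+d1*s[0]+o2+d2*s[1])/2
u=np.array([.968,.249,0])
for p,q in(((398,187),(198,193.5)),((331,237),(243,182)),((372,225),(216.5,180))):
    P=tri(p,q); print(P,'u',(P-C)@u)
E
```

```text
t 25.6 tcp [0.4614 0.2748 0.242 ] yaw 1.8236170011793442 F [ 0.2342  0.7575 -0.8245] w 85.02227351110366 q6 -1.333110984829723
[315.081  190.2984]
px 313.62835693359375 185.82456970214844 (124.6273193359375, 129.46495056152344) 71.00753784179688 [  258   122   116   121 11068]
pt [0.4591 0.2721 0.114 ]
225 (np.int64(259), np.int64(372), 28) 229 (np.int64(258), np.int64(372), 21) 233 (np.int64(258), np.int64(373), 42) 237 (np.int64(258), np.int64(373), 51) 241 (np.int64(258), np.int64(373), 9) 245 (np.int64(258), np.int64(373), 9) 249 (np.int64(258), np.int64(373), 116) 253 (np.int64(306), np.int64(325), 11) 257 (np.int64(307), np.int64(325), 19) 261 (np.int64(306), np.int64(326), 21) 265 (np.int64(306), np.int64(326), 21) 269 (np.int64(306), np.int64(326), 21) 273 (np.int64(305), np.int64(326), 22) 277 (np.int64(305), np.int64(326), 22) 281 (np.int64(305), np.int64(326), 22) 285 (np.int64(305), np.int64(326), 22) 289 None 293 None 297 None [0.5199 0.3567 0.0986] u 0.075259197345174
[0.5573 0.2306 0.0846] u 0.08007427676357162
[0.5556 0.2999 0.1111] u 0.09572219433669965
```

{"api": "play_rows", "payload": {"motion": [[-0.05,0,0,0,60],[-0.053,0,0,0,60],[0,0,0.04,0,60],[0,0,0.05,0,60],[0,0,0.035,0,60]]}}

```text
time: 26.38
tool_pos: [0.5595, 0.2995, 0.113]
tcp_rot: [0.395, -3.111, 0.003]
wrist_force: [0.0, 0.1, -0.5]
width: 0.704
```

{"api": "play_rows", "payload": {"motion": [[0,0,0.02,0,60],[0,0,0.008,0,60],[0,0,0,0,60]]}}

```text
time: 26.75
tool_pos: [0.5618, 0.3006, 0.0898]
tcp_rot: [-0.396, 3.116, 0.0]
wrist_force: [0.7, -0.2, 0.4]
width: 0.698
```

```bash
python3 - <<'E'
from h import *
go()
i,im=snap("wrist","w19.png")
h=cv2.cvtColor(im,cv2.COLOR_BGR2HSV); gr=cv2.cvtColor(im,cv2.COLOR_BGR2GRAY); m=(h[...,1]<70)&(gr>120)
for r in range(200,400,6):
    c=np.where(m[r,230:410])[0]+230; print(r,(c.min(),c.max(),len(c)) if len(c) else None,end=' ')
s=read_state()["tool_pos"]; u=np.array([.968,.249,0]); v=np.array([-.249,.968,0]); H=s-.101*u; H[2]=.06
for p in(1.1,1.2,1.3):
    d=np.sin(p)*u+np.cos(p)*np.array([0,0,1]); print(p,[proj(i,H+r*d).round(0) for r in(.083,.089,.107,.125)])
E
```

```text
t 26.75 tcp [0.5618 0.3006 0.0898] yaw 1.823452253633127 F [ 0.7153 -0.2006  0.3899] w 59.604159996875524 q6 -1.3712118977636392
200 None 206 None 212 (np.int64(230), np.int64(409), 180) 218 (np.int64(230), np.int64(409), 173) 224 (np.int64(295), np.int64(332), 13) 230 (np.int64(293), np.int64(335), 43) 236 (np.int64(291), np.int64(336), 46) 242 (np.int64(291), np.int64(336), 46) 248 (np.int64(291), np.int64(336), 46) 254 (np.int64(291), np.int64(336), 46) 260 (np.int64(291), np.int64(336), 46) 266 (np.int64(291), np.int64(336), 46) 272 (np.int64(291), np.int64(336), 46) 278 (np.int64(291), np.int64(336), 46) 284 (np.int64(236), np.int64(398), 56) 290 (np.int64(291), np.int64(339), 49) 296 (np.int64(292), np.int64(337), 46) 302 None 308 None 314 None 320 None 326 None 332 None 338 None 344 None 350 None 356 None 362 None 368 None 374 None 380 None 386 None 392 None 398 None 1.1 [array([315., 213.]), array([315., 225.]), array([315., 261.]), array([315., 298.])]
1.2 [array([315., 214.]), array([315., 225.]), array([315., 258.]), array([315., 293.])]
1.3 [array([315., 213.]), array([315., 223.]), array([315., 255.]), array([315., 285.])]
```

{"api": "play_rows", "payload": {"motion": [[0.0045,0,-0.0065,0,60],[0,0,0,0,15],[0,0,0,0,15],[0,0,0,0,15],[0,0,0,0,15]], "squeeze": 40}}

```text
time: 27.42
tool_pos: [0.5585, 0.2986, 0.0968]
tcp_rot: [-0.396, 3.114, -0.002]
wrist_force: [3.3, -3.2, 2.2]
width: 0.291
```

{"api": "play_rows", "payload": {"motion": [[0,0,0,0,15],[0.0058,0,-0.009,0,15],[0.0058,0,-0.009,0,15],[0,0,0,0,15]]}}

```text
time: 27.92
tool_pos: [0.5464, 0.2954, 0.1142]
tcp_rot: [-0.396, 3.115, -0.003]
wrist_force: [3.3, -5.1, -0.5]
width: 0.285
```

{"api": "play_rows", "payload": {"motion": [[0.0149,0,-0.0153,0,15],[0.0176,0,-0.0121,0,15],[0,0,0,0,15]]}}

```text
time: 28.3
tool_pos: [0.5139, 0.2869, 0.1415]
tcp_rot: [0.396, -3.116, 0.003]
wrist_force: [2.1, -5.6, -1.9]
width: 0.29
```

```bash
python3 - <<'E'
from h import *
go()
H=np.array([.5618,.3006,0])-.101*np.array([.968,.249,0]); print('u',(read_state()["tool_pos"]-H)@np.array([.968,.249,0]))
i,im=snap("wrist","w20.png"); lidrows(im)
E
```

```text
t 28.3 tcp [0.5139 0.2869 0.1415] yaw 1.8237781900524561 F [ 2.1354 -5.6323 -1.8859] w 24.730214467145736 q6 -1.3546730179019202
u 0.051109772442844224
blob [  206    48   223   252 35480] mid rows 48 299 widest row 234 223
```

{"api": "play_rows", "payload": {"motion": [[0.0197,0,-0.0083,0,15],[0.0103,0,-0.0027,0,15],[0,0,0,0,15]]}}

```text
time: 28.72
tool_pos: [0.4855, 0.2794, 0.1525]
tcp_rot: [-0.396, 3.116, -0.003]
wrist_force: [1.9, -4.9, -0.6]
width: 0.287
```

{"api": "play_rows", "payload": {"motion": [[0.0053,0,-0.0008,0,15],[0.0053,0,-0.0008,0,15],[0,0,0,0,15]]}}

```text
time: 29.1
tool_pos: [0.4761, 0.2769, 0.1543]
tcp_rot: [-0.396, 3.114, -0.004]
wrist_force: [3.7, -6.8, 1.0]
width: 0.286
```

{"api": "play_rows", "payload": {"motion": [[0.004,0,0,0,15],[0.004,0,0,0,15],[0.003,0,0,0,15],[0,0,0,0,15]]}}

```text
time: 29.6
tool_pos: [0.4672, 0.2746, 0.1553]
tcp_rot: [-0.396, 3.111, -0.003]
wrist_force: [6.3, -6.4, 1.5]
width: 0.288
```

```bash
python3 - <<'E'
from h import *
go(); print('u',(read_state()["tool_pos"]-[.464,.2755,0])@np.array([.968,.249,0]))
E
```

```text
t 29.6 tcp [0.4672 0.2746 0.1553] yaw 1.8239712391352152 F [ 6.2504 -6.4074  1.4816] w 24.614434352141302 q6 -1.3343665101270121
u 0.0028905623814255753
```

{"api": "play_rows", "payload": {"motion": [[0.002,0,0,0,15],[0.001,0,0,0,15],[0,0,0,0,15]]}}

```text
time: 29.98
tool_pos: [0.4647, 0.2739, 0.1554]
tcp_rot: [-0.396, 3.11, -0.002]
wrist_force: [7.3, -5.6, 1.2]
width: 0.283
```

{"api": "play_rows", "payload": {"motion": [[0.002,0,0,0,15],[0.001,0,0,0,15],[0,0,0,0,15]]}}

```text
time: 30.35
tool_pos: [0.4626, 0.2734, 0.1555]
tcp_rot: [-0.395, 3.108, -0.002]
wrist_force: [9.4, -4.9, 0.2]
width: 0.284
```

{"api": "play_rows", "payload": {"motion": [[0.002,0,0,0,15],[0.002,0,0,0,15],[0,0,0,0,15]], "squeeze": 60}}

```text
time: 30.72
tool_pos: [0.4607, 0.2729, 0.1559]
tcp_rot: [-0.395, 3.104, -0.001]
wrist_force: [14.6, -4.6, -3.6]
width: 0.269
```

```bash
python3 - <<'E'
from h import *
go(); print('u',(read_state()["tool_pos"]-[.464,.2755,0])@np.array([.968,.249,0]))
i,im=snap("wrist","w21.png"); snap("scene","s21.png")
s=read_state()["tool_pos"]; u=np.array([.968,.249,0]); v=np.array([-.249,.968,0]); H=np.array([.464,.2755,.06])
for p in(.15,.1,.05,0,-.05):
    d=np.sin(p)*u+np.cos(p)*np.array([0,0,1]); print(p,[proj(i,H+.083*d+w*v).round(1) for w in(-.064,.064,.045)], [proj(i,H+r*d+.005*(-np.cos(p)*u+np.sin(p)*np.array([0,0,1]))).round(1) for r in(.089,.125)])
g=cv2.cvtColor(im,cv2.COLOR_BGR2GRAY)
for c in(230,250,370,400,316): print(c,g[120:330:3,c].tolist())
E
```

```text
t 30.725 tcp [0.4607 0.2729 0.1559] yaw 1.824011386236693 F [14.6021 -4.6325 -3.5916] w 22.973387385027834 q6 -1.3298294744082848
u -0.0038261800569383986
0.15 [array([217. , 262.8]), array([418.9, 263.2]), array([388.9, 263.1])] [array([318. , 263.1]), array([318.2, 311.7])]
0.1 [array([216. , 257.5]), array([419.9, 257.9]), array([389.7, 257.9])] [array([318., 257.]), array([318.3, 302. ])]
0.05 [array([215.1, 251.9]), array([420.9, 252.3]), array([390.4, 252.3])] [array([318.1, 250.5]), array([318.3, 291.4])]
0 [array([214.3, 246.1]), array([421.8, 246.5]), array([391. , 246.4])] [array([318.1, 243.7]), array([318.4, 280.1])]
-0.05 [array([213.5, 239.9]), array([422.6, 240.4]), array([391.5, 240.3])] [array([318.1, 236.6]), array([318.4, 268.2])]
230 [61, 59, 56, 59, 59, 60, 57, 57, 57, 56, 57, 57, 59, 58, 55, 56, 54, 54, 53, 55, 54, 59, 58, 57, 62, 63, 65, 68, 69, 69, 67, 90, 97, 94, 101, 102, 101, 94, 84, 79, 78, 88, 99, 96, 90, 116, 173, 205, 177, 92, 86, 86, 86, 91, 83, 36, 32, 32, 33, 32, 30, 30, 29, 30, 34, 35, 38, 38, 38, 36]
250 [59, 57, 59, 59, 57, 60, 61, 60, 58, 59, 59,
[... 521 characters left out ...]
36, 36, 35, 34, 36, 35, 33, 35, 33, 32, 28, 27, 28, 27, 31, 34]
400 [98, 95, 95, 97, 96, 98, 99, 91, 87, 90, 91, 95, 92, 93, 96, 97, 95, 96, 96, 96, 94, 95, 92, 94, 97, 98, 98, 94, 101, 102, 98, 106, 113, 109, 106, 104, 97, 92, 89, 94, 89, 94, 95, 94, 91, 129, 181, 209, 159, 81, 76, 79, 82, 83, 79, 58, 36, 34, 34, 33, 32, 32, 31, 30, 38, 35, 36, 35, 36, 35]
316 [89, 106, 107, 106, 105, 117, 107, 82, 134, 153, 154, 153, 154, 153, 153, 152, 152, 150, 149, 148, 149, 149, 116, 102, 83, 78, 80, 139, 148, 147, 147, 145, 117, 109, 110, 109, 111, 106, 91, 97, 101, 99, 98, 94, 105, 111, 133, 111, 103, 103, 103, 102, 104, 104, 104, 105, 104, 105, 105, 105, 128, 176, 195, 204, 202, 162, 85, 88, 84, 89]
```

{"api": "play_rows", "payload": {"motion": [[-0.004,0,0,0,50],[0,0,0,0,50],[0,0,-0.03,0,50],[0,0,-0.03,0,50],[-0.045,0,0,0,0]], "squeeze": 40}}

```text
time: 31.45
tool_pos: [0.5019, 0.2864, 0.2175]
tcp_rot: [-0.398, 3.113, 0.004]
wrist_force: [0.5, -0.4, 0.6]
width: 0.388
```

{"api": "play_rows", "payload": {"motion": [[0,0,0,0,0],[0,0,0,0,0],[0,0,0,0,0]]}}

```text
time: 31.82
tool_pos: [0.5009, 0.285, 0.2133]
tcp_rot: [0.396, -3.115, 0.001]
wrist_force: [-0.1, -0.0, -0.3]
width: -0.0
```

```bash
python3 - <<'E'
from h import *
go(); print('u',(read_state()["tool_pos"]-[.464,.2755,0])@np.array([.968,.249,0]))
i,im=snap("wrist","w22.png")
u=np.array([.968,.249,0]); v=np.array([-.249,.968,0]); H=np.array([.464,.2755,.06])
for p in(.2,.15,.1,.05,0):
    d=np.sin(p)*u+np.cos(p)*np.array([0,0,1]); print(p,[proj(i,H+.083*d+w*v).round(1) for w in(-.045,.045)])
a,b=[int(x) for x in proj(i,H+[0,0,.083]-.045*v)]; g=cv2.cvtColor(im,cv2.COLOR_BGR2GRAY); 
for c in(a,int(proj(i,H+[0,0,.083]+.045*v)[0])): print(c,b-30,g[b-30:b+40:2,c].tolist())
E
```

```text
t 31.825 tcp [0.5009 0.285  0.2133] yaw 1.8238022218559196 F [-0.0805 -0.0109 -0.3456] w -0.021382033968702086 q6 -1.3500953447305466
u 0.038094598415254886
0.2 [array([258.5, 182.1]), array([372.7, 182.2])]
0.15 [array([258. , 177.3]), array([373.2, 177.4])]
0.1 [array([257.5, 172.2]), array([373.7, 172.4])]
0.05 [array([257.1, 167.1]), array([374.1, 167.2])]
0 [array([256.7, 161.7]), array([374.5, 161.9])]
256 131 [148, 150, 150, 150, 151, 150, 150, 151, 149, 144, 113, 99, 99, 99, 101, 111, 137, 150, 150, 141, 155, 195, 205, 179, 120, 96, 94, 92, 88, 90, 90, 90, 93, 96, 95]
374 131 [158, 159, 159, 160, 159, 159, 159, 159, 159, 158, 158, 157, 155, 136, 108, 108, 120, 147, 150, 141, 163, 195, 195, 167, 145, 127, 101, 89, 88, 84, 86, 90, 91, 89, 91]
```

{"api": "play_rows", "payload": {"motion": [[-0.004,0,0.03,0,0],[0,0,0.028,0,0],[0,0,0,0,0],[0.006,0,0,0,0],[0.004,0,0,0,0]]}}

```text
time: 32.5
tool_pos: [0.4968, 0.2841, 0.1577]
tcp_rot: [-0.396, 3.114, 0.001]
wrist_force: [0.9, -0.3, 0.8]
width: 0.0
```

{"api": "play_rows", "payload": {"motion": [[0.004,0,0,0,0],[0.002,0,0,0,0],[0,0,0,0,0]]}}

```text
time: 32.88
tool_pos: [0.4914, 0.2825, 0.1568]
tcp_rot: [-0.396, 3.114, 0.001]
wrist_force: [1.9, 1.5, 1.1]
width: 0.0
```

{"api": "play_rows", "payload": {"motion": [[0.002,0,0,0,0],[0.002,0,0,0,0],[0,0,0,0,0]]}}

```text
time: 33.25
tool_pos: [0.4902, 0.2822, 0.1572]
tcp_rot: [-0.395, 3.109, 0.003]
wrist_force: [9.3, 1.6, -2.2]
width: 0.001
```

{"api": "play_rows", "payload": {"motion": [[0.002,0,0,0,0],[0.002,0,0,0,0],[0,0,0,0,0]]}}

```text
time: 33.62
tool_pos: [0.4825, 0.28, 0.1558]
tcp_rot: [0.395, -3.115, 0.0]
wrist_force: [0.4, 0.3, 0.2]
width: -0.001
```

{"api": "play_rows", "payload": {"motion": [[-0.015,0,0,0,0],[0,0,-0.03,0,0],[0,0,-0.04,0,0],[0,0,0,0,0],[0,0,0,0,0]]}}

```text
time: 34.25
tool_pos: [0.4974, 0.2839, 0.2254]
tcp_rot: [0.396, -3.116, 0.0]
wrist_force: [0.2, 0.5, -0.8]
width: -0.006
```

```bash
python3 - <<'E'
from h import *
go()
i,im=snap("wrist","w23.png"); snap("scene","s23.png"); t,tim=snap("top","t23.png")
u=np.array([.968,.249,0]); v=np.array([-.249,.968,0]); H=np.array([.464,.2755,.06])
for p in(.15,.1,.05,0,-.05):
    d=np.sin(p)*u+np.cos(p)*np.array([0,0,1]); print(p,[proj(i,H+.083*d+w*v).round(1) for w in(-.045,.045)],proj(i,H+.125*d))
b=int(proj(i,H+[0,0,.083])[1]); g=cv2.cvtColor(im,cv2.COLOR_BGR2GRAY)
for w in(-.058,-.045,.045,.058): c=int(proj(i,H+[0,0,.083]+w*v)[0]); print(c,b-30,g[b-30:b+40:2,c].tolist())
# rest of the scene: change from the first top/scene pictures
for n,a,bb in(("top",'top0','t23'),("scene",'scene0','s23')):
    A,B=cv2.imread(f'pics/{a}.png'),cv2.imread(f'pics/{bb}.png'); m=(cv2.absdiff(A,B).max(2)>60).astype(np.uint8)
    k,l,st,ce=cv2.connectedComponentsWithStats(m); print(n,[s[:5].tolist() for s in st[1:] if s[4]>25])
E
```

```text
t 34.25 tcp [0.4974 0.2839 0.2254] yaw 1.8234509088393422 F [ 0.2291  0.4656 -0.7708] w -0.5367631460073874 q6 -1.34838312906025
0.15 [array([261.4, 178. ]), array([370.3, 178.1])] [315.7378 201.3605]
0.1 [array([260.9, 173.2]), array([370.7, 173.3])] [315.7365 193.1311]
0.05 [array([260.6, 168.3]), array([371.1, 168.5])] [315.7363 184.5038]
0 [array([260.2, 163.3]), array([371.5, 163.4])] [315.7371 175.5251]
-0.05 [array([259.9, 158.2]), array([371.7, 158.3])] [315.7392 166.2488]
244 133 [57, 58, 56, 56, 58, 58, 59, 60, 59, 61, 71, 88, 89, 82, 108, 169, 202, 198, 156, 102, 95, 91, 95, 89, 89, 87, 89, 90, 88, 92, 95, 95, 93, 99, 97]
260 133 [149, 150, 148, 133, 104, 98, 97, 99, 99, 98, 99, 100, 126, 147, 140, 172, 204, 198, 163, 148, 150, 147, 144, 132, 117, 103, 95, 90, 89, 90, 91, 94, 93, 94, 95]
371 133 [157, 157, 158, 158, 157, 157, 158, 157, 142, 107, 102, 101, 109, 134, 141, 173, 193, 177, 152, 151, 153, 152, 153, 153, 147, 130, 101, 85, 82, 84, 88, 88, 88, 87, 88]
387 133 [95, 95, 97, 94, 94, 91, 91, 92, 95, 96, 96, 102, 100, 101, 131, 173, 192, 176, 127, 97, 91, 90, 87, 86, 8
[... 498 characters left out ...]
, 15, 30, 281], [173, 99, 30, 36, 241], [146, 102, 26, 33, 196], [164, 108, 14, 26, 100], [334, 119, 36, 33, 471], [314, 135, 12, 11, 29], [359, 135, 29, 27, 157], [303, 147, 13, 13, 61], [155, 159, 7, 7, 26], [60, 161, 90, 87, 1371], [240, 165, 30, 16, 72], [211, 182, 39, 29, 276], [191, 195, 22, 23, 95], [285, 201, 55, 52, 1115], [97, 204, 104, 64, 2204], [111, 222, 22, 15, 93], [228, 240, 19, 20, 97], [250, 244, 30, 20, 114], [246, 248, 11, 6, 27], [241, 250, 64, 39, 608], [39, 252, 38, 46, 760], [186, 255, 26, 20, 196], [122, 260, 49, 40, 1344], [198, 263, 34, 29, 389], [279, 269, 16, 10, 57], [109, 281, 12, 7, 31], [256, 281, 20, 17, 127], [248, 294, 25, 16, 80], [236, 299, 12, 13, 69]]
```

{"api": "play_rows", "payload": {"motion": [[0,0,-0.05,0,0],[0,0,-0.03,0,0],[0,0,0,0,0],[0,0,0,0,0]]}}

```text
time: 34.9
tool_pos: [0.4967, 0.2836, 0.3041]
tcp_rot: [0.396, -3.114, 0.001]
wrist_force: [0.5, 0.9, 0.5]
width: 0.004
```

```bash
python3 - <<'E'
from h import *
go(); i,im=snap("wrist","w24.png")
u=np.array([.968,.249,0]); v=np.array([-.249,.968,0]); H=np.array([.464,.2755,.06]); g=cv2.cvtColor(im,cv2.COLOR_BGR2GRAY)
for w in(-.045,.045):
    c,b=[int(x) for x in proj(i,H+[0,0,.083]+w*v)]; print(b,b-12+g[b-12:b+12,c].argmax(),proj(i,H+.083*np.array([u[0]*.1,u[1]*.1,1])+w*v)[1])
print(finish_job())
E
```

```text
t 34.9 tcp [0.4967 0.2836 0.3041] yaw 1.823497942108789 F [0.4636 0.9467 0.4708] w 0.3259126097682471 q6 -1.3482802511163476
150 152 157.91224671282708
150 152 158.01779194953875
the job is handed in; nothing more can be done
None
```

The lid is on the canister with the bail snapped over it, and I handed the job in at about 35 s of the 72 s allowed.

- **Laying the lid down:** I gripped the lid by its handle block and carried it from the rack to the mat. I tipped it against the mat's edge until it lay flat with the handle up, then let go. It overhung the mat's edge a little, so I moved it to the middle and let go again.
- **Setting it on the canister:** I took the lid by the handle block again. It went down to home height with no side jam, and I felt contact of about 4 N. The groove lay along the crossbar to within a few milliradians.
- **Closing the bail:** Pinching the tab brought the bail to the ridge (about 0.12 rad), but the tab slipped in the pads at about 15 N and did not pass. I then pushed the tab from behind with closed fingers. The force rose past 9 N and dropped to zero as it snapped.

**Last checks:** With the arm backed off, two wrist pictures put the crossbar about 0.02 rad from upright, level on both sides and unchanged between them. Wrist force was about zero and the gripper was clear.

**Not fully confirmed:**
- The canister centre and bail angle are only good to about 2–3 mm (0.03 rad); the first centre readings differed by 6 mm.
- Before the bail closed, the automatic fit of the lid's outline on the canister was spoiled because it merged with the canister's foot. That the lid is fully down rests on height and contact force, not on a picture.
- That the other things stayed put rests on comparing before and after pictures by number. The changes looked like the arm, its shadows and the parts I moved, but I did not check each object separately.

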